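Set the blue gauge post in the sprung post holder

TASK

Take the blue-handled gauge post out of the white rack and slide it, foot first, into the aluminium post holder, past the side spring plunger, until the plunger snaps into the groove of the post and the post stands fully home on its stop; then let go of it. Ease it home by feel: the stop is delicate and must never take more than about 12 N. Leave the red and yellow posts in the rack and everything else where it is.

Things in the scene. Friction and masses are not known exactly. Their poses are not given: they have to be found in the camera images.
- post_center (a point): Centre (half-way up, on the axis) of the blue-handled gauge post: steel, 148 mm tall, 140 to 280 g, upright in the rack at the start, z up towards the handle, x and y square to the handle's flats. Square blue handle 24 x 24 mm, 107 to 148 mm above the foot; grip it 126 mm above the foot, 52 mm above this point. Only this one of the three posts is wanted
- post_foot (a point): Underside of the blue post's foot, on its axis, 74 mm below its centre; z up along the post. Cone foot 6 mm across at the bottom, growing to the 16 mm shaft 13 mm up; a ring groove 10 mm across at its bottom lies 33 to 44 mm above the foot
- post_red_center (a point): Centre of an equal post with a red handle, in the same rack; to be left there
- post_yellow_center (a point): Centre of an equal post with a yellow handle, in the same rack; to be left there
- rack: White plastic rack fixed to the table, 70 x 230 x 60 mm (x, y, z); origin at the centre of its underside. Three upright holes in a row along its y axis at -75, 0 and +75 mm, 18 mm square, their floors 10 mm above the table; a post in each, in any order. The handles stand within 10 degrees of square to the rack; close the fingers along the rack's x axis, where there is room
- holder: Post holder fixed to the table: aluminium block 50 x 50 mm, 92 mm high, on a dark foot plate 100 x 70 x 10 mm; origin at the centre of its underside, z up. The spring plunger with a red knob sticks out of its +x side to 70 mm from the bore axis, 39 to 84 mm high
- holder_mouth (a point): Centre of the bore (upright, 17.5 mm wide, 2 mm chamfer) at the holder's top face, 92 mm above the table. In it a stop pad and the plunger share an insert of unknown set height: home is with the foot 56 to 80 mm below the mouth. The last 36 mm before home rub against the plunger (up to about 9 N, easing off as the plunger drops in); then the pad stops the foot
- plunger (a joint): Travel of the side plunger out of the bore, in m: 0 with the bore empty, about 0.0035 on the full shaft, about 0.001 when snapped into the groove. Snapped in, it holds the released post
- sprayer: Black spray bottle with a red trigger, 80 mm across, 225 mm tall, loose; origin under its centre; leave alone
- oiler: Amber oil bottle with a thin steel spout, 72 mm across, 225 mm tall, loose; origin under its centre; leave alone
- wrench: Steel wrench lying on the table, loose; leave alone
- fitting: Small steel fitting, 26 mm across, lying in a pocket of the black foam tray; leave alone
- bearing: Steel bearing ring, 52 mm across, lying on the slatted grate; leave alone
- pad (a joint): Travel of the sprung stop pad under the post's foot, in m: 0 untouched, 0.00005 per newton; more than 0.0009 (18 N) is too much. Pressed home with about 8 to 12 N, the snapped-in plunger goes on holding the post down on it with a few newtons
There are look-alikes about, which are no part of the job. What is shaped like the part that bears post_center but green or turquoise is not meant.

How it is judged (in metres and radians):
On the way, in this order (a step that is already met when the one before it is completed fails the run):
1. the blue post is drawn clear out of the rack (z of post_foot in the frame of rack above 0.062 m), for 0.1 s.
2. its foot is in the bore of the holder (horizontal distance between post_foot and holder_mouth below 0.006 m and z of post_foot in the frame of holder_mouth below -0.006 m), for 0.1 s.
At the end, for the whole second after the job is handed in: The blue post stands upright (within 0.08 rad) in the bore of the holder, foot within 4 mm of the bore's axis and at least 55 mm below the mouth, with the plunger snapped into its groove (plunger travel between 0.4 and 1.9 mm), and its foot rests on the stop pad (pad travel over 0.04 mm) (horizontal distance between post_foot and holder_mouth below 0.004 m and z of post_foot in the frame of holder_mouth below -0.055 m and angle between post_center's own z axis and vertical below 0.08 rad and value of joint plunger between 0.0004 and 0.0019 m and value of joint pad above 4e-05 m); the robot touches nothing.
It fails at once if the stop pad in the holder is pressed with more than 18 N (value of joint pad above 0.0009 m).
It fails at once if the red or yellow post is moved (distance of any of post_red_center, post_yellow_center from where it was at the start of the episode above 0.02 m).
It fails at once if another loose thing is moved (distance of any of sprayer, oiler, wrench, fitting, bearing from where it was at the start of the episode above 0.03 m).
It also fails if it takes over 67 s, if anything falls off the work surface, if the arm or the gripper's body presses on something with over 40 N, if the wrist force passes 120 N, or if a joint passes its speed limit or range.

ROBOT

A 7-joint arm with a two-finger parallel gripper is mounted at the origin on the work surface. World frame = base frame: x ahead of the robot, y to its left, z up, the work surface at z = 0. Lengths are in mm, angles in rad, forces in N, time in s.
With the tool pointing down it reaches from about 400 to 875 mm from the base axis. Payload 4.4 kg.
Tool frame: the origin (TCP) lies midway between the tips of the shut fingers; the grasp point (between the pads) lies 19 mm behind it; z points along the fingers, y is the direction in which the jaws open and shut (so a half turn about z gives the same grasp; the last joint's range is limited). The gripper opens to 85 mm and grips with 20 to 120 N. Pads are 22 mm wide; open, the fingers measure 114 mm over their backs; the gripper's body (76 mm by 85 mm) begins 54 mm behind the grasp point. The pads swing forward as they close: fully open they stand 13 mm farther back than shut.
Start: joints at [-1.168, 0.628, 0.038, 1.517, -0.027, 0.996, -0.02], TCP at [293.66, 579.898, 231.313] pointing down, gripper open.
Joint ranges: [-3.06, 3.06], [-0.37, 2.12], [-1.25, 1.32], [0.18, 2.47], [-1.1, 4.24], [0.23, 1.98], [-2.94, 2.94]. Speed limits (rad/s): [2.57, 2.57, 3.14, 3.14, 3.14, 3.14, 3.14].

INTERFACE

Orientations are given as a rotation vector (axis times angle).
In Python, from station import sensors, eyes, bot gives the robot as it stands.
- The arm moves only by the tool arm_command, never from a script. Its argument "motion" is a list of rows, each an object of numbers: "dx", "dy", "dz": the shift along the world's x, y, z in cm; "twist": the turn about the world's z in rad. In form: [{"dx": .., "dy": .., "dz": .., "twist": ..}, ...]. A call has exactly 8 rows; each row is the pose to reach, as a shift and turn from the pose commanded when the call began; what a row does not reach only later rows make up. A row lasts 1/8 s, in which the tool goes at most 62.5 mm and 10.7 degrees, less where a joint would pass 70% of its speed; a pose out of reach is approached as far as the arm can. A call with a gripper value outside its range is refused whole. "grip" is the closure in counts, from 0 (fully open) to 255 (shut), set as the call begins (left out, the last holds). The fingers move at their own pace and stop on an object; "newtons" is the grip in N (left out, the last holds). Time passes only in rows, so rows that repeat a pose let the fingers close, or fill a call up. It gives the time, the measured TCP pose, the force and the opening at its end, in the units of the state.
- sensors.read_state(): the state, without advancing time (a new reading comes with each control period).
- eyes.capture(name): name is "scene" or "top" or "wrist"; returns a dict with "pixels" (480x640x3 uint8, red, green, blue), "K" (3x3 intrinsics, pixels), "k1" (the pictures are not rectified: a ray, as slopes to the right and down, at radius r is drawn at 1 + k1 r^2 times it, then the intrinsics apply), "camera_from_world" (4x4, takes a point from world to camera coordinates). Camera axes: x right, y down, z forward; pixel columns grow to the right and rows downward; lengths in mm; the calibration is good to about 2 mm. A picture is of the moment at which its call begins. There is no depth.
- bot.finish_job(): hands the job in, once; it reports no verdict.
Trained networks look in a picture, given as the dict that the camera call returned (one of the last four; its "shot" number tells which), for a name from the list of things; names that differ only in an ending like _2 or _b are one class to them, and where a whole thing is asked for, a point or a joint stands for the part that bears it (a point fixed in the world has none). Each returns a list of dicts, best first, with "p" (0 to 1); they miss things now and then, are a little off and sometimes report something else, mostly with a low value. They report only what shows in the picture. A call takes as long as a camera call. They do not tell look-alikes from the thing itself.
- eyes.recognise(picture, thing): "extent" ([left, top, width, height] in pixels, round what is visible of it).
The state is a dict: "clock": time; "qpos": joint angles; "joint_velocities": joint speeds; "joint_efforts": joint torques, N m; "eef_pos": TCP position; "eef_rot": TCP orientation; "ft_force": force on the tool from outside, world axes, zero at the start; "moment": the same for the moment, N m; "grip_width": finger opening in mm.
Only numpy, scipy, OpenCV 4.12 (cv2) and the standard library are available. Lean on these libraries where they do the work, as an engineer would, in place of code of your own. Each camera call takes 0.05 s, during which the arm holds its last target.

## Working session

There is one attempt and no reset: what is moved stays moved. The work goes in short steps, Python scripts to look and compute and a tool call to move; the robot and the scene stay as the last step left them, time stands still between calls to the robot, and variables do not carry over. Pictures are saved under pics/ and viewed, and the job is handed in when it is done.

Besides the shell and the picture viewer there is one more tool, called after "Request:" as name(argument=value, ...), one argument or row to a line, values as JSON. arm_command: Moves the arm, as the interface text tells. Its arguments: {"type":"object","properties":{"motion":{"type":"array"},"grip":{"type":"number"},"newtons":{"type":"number"}},"required":["motion"]}

```bash
mkdir -p pics; ls; cat > h.py <<'E'
import numpy as np,cv2
from station import sensors,eyes,bot
def save(p,n,crop=None,s=1):
    im=p["pixels"][:,:,::-1]
    if crop: x,y,w,h=crop; im=im[y:y+h,x:x+w]
    im=cv2.resize(im,None,fx=s,fy=s,interpolation=cv2.INTER_CUBIC); cv2.imwrite("pics/"+n,im)
def ray(p,u,v):
    K=np.array(p["K"]);k=p["k1"];T=np.array(p["camera_from_world"])
    d=np.array([(u-K[0,2])/K[0,0],(v-K[1,2])/K[1,1]]);a=d.copy()
    for _ in range(30): a=d/(1+k*(a@a))
    R=T[:3,:3];return -R.T@T[:3,3],R.T@np.r_[a,1]
def atz(p,u,v,z):
    o,d=ray(p,u,v);return o+d*(z-o[2])/d[2]
def proj(p,X):
    T=np.array(p["camera_from_world"]);K=np.array(p["K"]);c=T[:3,:3]@np.array(X,float)+T[:3,3];a=c[:2]/c[2];a=a*(1+p["k1"]*(a@a))
    return K[0,0]*a[0]+K[0,2],K[1,1]*a[1]+K[1,2]
def tri(l):
    A=np.zeros((3,3));b=np.zeros(3)
    for p,u,v in l:
        o,d=ray(p,u,v);d=d/np.linalg.norm(d);M=np.eye(3)-np.outer(d,d);A+=M;b+=M@o
    X=np.linalg.solve(A,b);return X,[np.round(np.subtract(proj(p,X),(u,v)),1) for p,u,v in l]
E
python3 - <<'E'
from h import *
np.set_printoptions(suppress=True,precision=3)
print(sensors.read_state())
for n in("scene","top"):
    p=eyes.capture(n);save(p,n+"0.png");T=p["camera_from_world"];print(n,p["k1"],np.array(T))
    for t in("post_center","rack","holder","holder_mouth","plunger","sprayer","oiler"):
        try: print(t,[(d["extent"],round(d["p"],2)) for d in eyes.recognise(p,t)])
        except Exception as e: print(t,e)
E
```

```text
pics
{'clock': 0.0, 'qpos': array([-1.168,  0.629,  0.038,  1.518, -0.027,  0.996, -0.02 ]), 'joint_velocities': array([-0.   , -0.001,  0.001,  0.001, -0.002, -0.001,  0.   ]), 'joint_efforts': array([  0.001, -56.341,   1.227, -19.345,   0.011,   0.011,  -0.   ]), 'eef_pos': array([293.375, 579.341, 230.404]), 'eef_rot': array([-0.73 , -3.055,  0.003]), 'ft_force': array([-0.562,  0.316,  0.22 ]), 'moment': array([ 0.041,  0.022, -0.008]), 'grip_width': 85.41945044820785}
scene -0.03008841547382871 [[   0.28     0.96     0.012 -120.021]
 [   0.505   -0.136   -0.852 -208.389]
 [  -0.816    0.245   -0.523 1838.022]
 [   0.       0.       0.       1.   ]]
post_center [([282.6, 241.7, 17.8, 57.8], 0.74), ([290.9, 211.8, 12.0, 49.5], 0.73), ([258.6, 219.1, 9.3, 39.3], 0.58)]
rack [([185.9, 247.7, 98.0, 46.9], 0.96), ([282.2, 310.1, 10.9, 13.4], 0.29)]
holder [([370.2, 220.9, 38.3, 45.2], 0.88)]
holder_mouth [([195.7, 228.5, 9.1, 42.1], 0.44)]
plunger [([398.0, 238.4, 8.4, 5.4], 0.43)]
sprayer [([89.3, 233.1, 56.6, 103.7], 0.76), ([224.3, 223.2, 12.4, 39.3], 0.56)]
oiler [([452.5, 202.8, 33.4, 89.7], 0.75)]
top -0.11350448747809035 [[   0.094   -0.996   -0.004  -87.171]
 [  -0.971   -0.091   -0.22   567.566]
 [   0.218    0.024   -0.976 1557.497]
 [   0.       0.       0.       1.   ]]
post_center [([323.8, 249.1, 10.5, 16.1], 0.64)]
rack [([345.8, 236.8, 80.3, 34.5], 0.83)]
holder [([241.1, 219.4, 21.6, 42.1], 0.83), ([362.6, 180.5, 4.6, 10.0], 0.17)]
holder_mouth [([237.4, 225.1, 26.4, 38.3], 0.77), ([196.1, 167.3, 27.8, 34.9], 0.69)]
plunger [([144.9, 285.8, 54.5, 23.5], 0.39)]
sprayer [([451.9, 203.1, 50.0, 36.5], 0.77), ([239.0, 219.0, 24.0, 44.8], 0.32)]
oiler [([196.6, 167.7, 26.4, 34.8], 0.62)]
```

View pics/scene0.png

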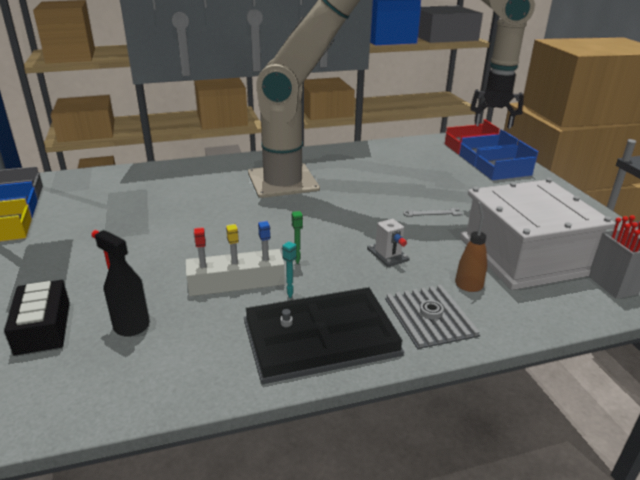

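View pics/top0.png

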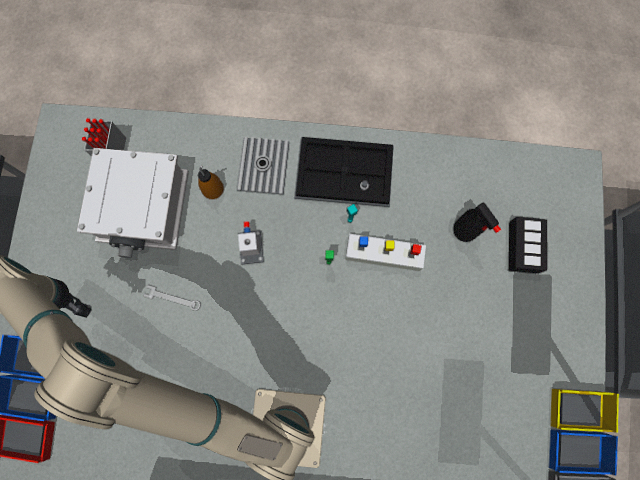

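```bash
python3 - <<'E'
import cv2
a=cv2.imread('pics/scene0.png');cv2.imwrite('pics/scene0c.png',cv2.resize(a[190:340,170:430],None,fx=3,fy=3,interpolation=2))
a=cv2.imread('pics/top0.png');cv2.imwrite('pics/top0c.png',cv2.resize(a[150:300,180:440],None,fx=3,fy=3,interpolation=2))
E
```

```text
(no output)
```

View pics/scene0c.png

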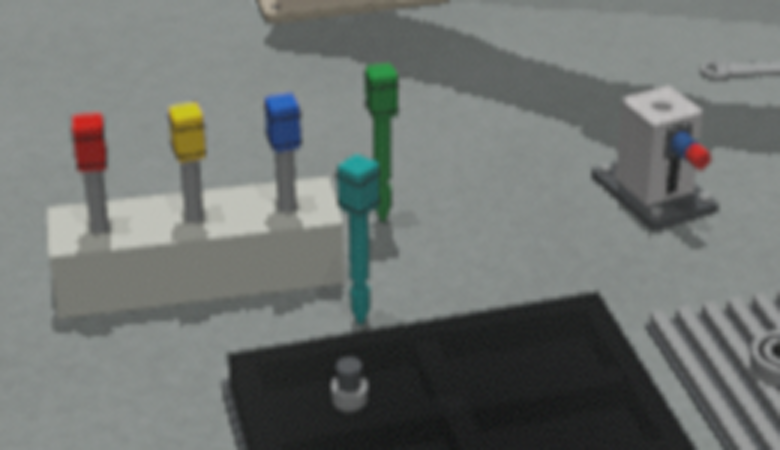

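View pics/top0c.png

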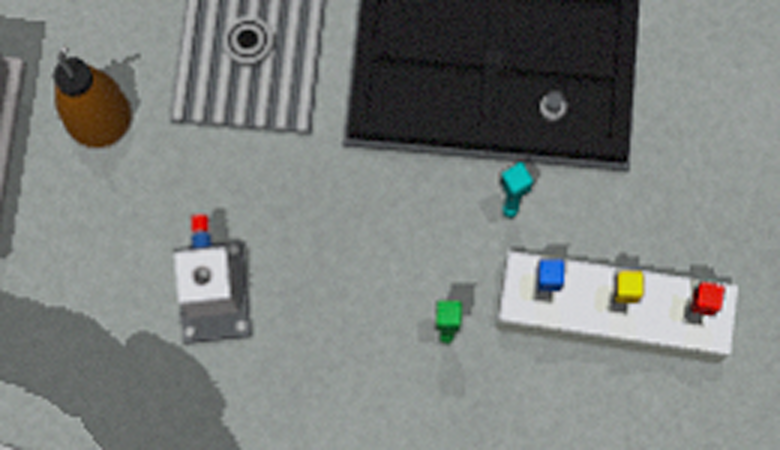

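The top view shows the rack at right with the three posts: blue (364,240), yellow (390,245) and red (416,249). Outside the rack stand the look-alikes, green (330,256) and turquoise (352,210). The post wanted is the blue one, since it is in the rack and has the right colour; the 3x crop confirms this. The holder is at (247,242), with its plunger pointing up in the image.

```bash
python3 - <<'E'
from h import *
np.set_printoptions(suppress=True,precision=1)
P={n:eyes.capture(n) for n in("scene","top")}
def blob(p,box,f):
    x,y,w,h=box;im=p["pixels"][y:y+h,x:x+w].astype(int);hsv=cv2.cvtColor(p["pixels"][y:y+h,x:x+w],cv2.COLOR_RGB2HSV)
    m=f(hsv).astype(np.uint8);n,l,s,c=cv2.connectedComponentsWithStats(m);i=1+np.argmax(s[1:,4]);return c[i]+[x,y],s[i]+[x,y,0,0,0]
blue=lambda h:(h[...,0]>100)&(h[...,0]<125)&(h[...,1]>130)
yel=lambda h:(h[...,0]>20)&(h[...,0]<33)&(h[...,1]>130)
red=lambda h:((h[...,0]<8)|(h[...,0]>172))&(h[...,1]>130)
for nm,f,bt,bs in(("blue",blue,(350,225,30,30),(250,215,30,35)),("yel",yel,(375,230,30,30),(220,215,25,40)),("red",red,(402,235,30,30),(188,220,25,35)),("knob",red,(235,215,25,25),(390,230,25,20))):
    a,sa=blob(P["top"],bt,f);b,sb=blob(P["scene"],bs,f)
    X,e=tri([(P["top"],*a),(P["scene"],*b)]);print(nm,a,sa,b,sb,X,e, atz(P["top"],*a,145 if nm!='knob' else 65))
t=P["top"]
for u,v,z in[(510,250,60),(738,285,60),(730,353,60),(498,325,60),(202,275,92)]: 
    print(atz(t,180+u/3,150+v/3,z))
for u,v,z in[(662,106,92),(624,95,92),(668,86,92),(701,110,92),(656,127,92)]: print('s',atz(P["scene"],170+u/3,190+v/3,z))
for u,v in[(175,250),(225,247),(231,297),(180,303)]: print('ht',atz(t,180+u/3,150+v/3,92))
E
```

```text
blue [363.4 241.4] [359 237   9  10  79] [264. 230.] [259 222  11  18 159] [ 540.7 -166.6  138.4] [array([-0., -0.]), array([-0.,  0.])] [ 539.3 -166.3  145. ]
yel [389.4 245.1] [385 240   9  11  87] [232.1 233.5] [227 225  11  19 173] [ 537.1 -241.3  138.2] [array([0.1, 0. ]), array([0.1, 0. ])] [ 535.7 -240.2  145. ]
red [415.5 249.3] [411 244  10  11  90] [199.3 236.7] [194 228  11  19 174] [ 531.9 -316.4  138. ] [array([0.2, 0. ]), array([0.2, 0. ])] [ 530.5 -314.8  145. ]
knob [246. 224.] [244 222   5   5  25] [402.1 241.3] [399 238   7   8  39] [574.9 181.   72.1] [array([0.3, 0.1]), array([ 0.3, -0.1])] [576.9 183.   65. ]
[ 578.4 -129.9   60. ]
[ 563.9 -359.1   60. ]
[ 494.8 -354.8   60. ]
[ 501.7 -124.3   60. ]
[518.3 168.1  92. ]
s [523.4 168.5  92. ]
s [496.8 143.9  92. ]
s [491.7 187.6  92. ]
s [538.6 198.4  92. ]
s [555.3 149.6  92. ]
ht [540.7 197.6  92. ]
ht [548.2 149.1  92. ]
ht [499.3 137.3  92. ]
ht [488.7 186.2  92. ]
```

Request:
arm_command(
  motion=[
    {"dx": 1, "dy": -2.5, "dz": 1, "twist": -0.07},
    {"dx": 2.5, "dy": -8, "dz": 2, "twist": -0.15},
    {"dx": 4.2, "dy": -13, "dz": 3, "twist": -0.25},
    {"dx": 6, "dy": -18.5, "dz": 4, "twist": -0.35},
    {"dx": 7.9, "dy": -24, "dz": 4, "twist": -0.45},
    {"dx": 9.7, "dy": -29.5, "dz": 4, "twist": -0.55},
    {"dx": 11.5, "dy": -35, "dz": 4, "twist": -0.65},
    {"dx": 13.3, "dy": -40.5, "dz": 4, "twist": -0.75},
  ],
  grip=0,
  newtons=60,
)

```text
clock: 1.9
eef_pos: [427.2, 173.3, 271.7]
eef_rot: [1.802, 2.573, 0.002]
ft_force: [1.4, 0.5, 0.2]
grip_width: 85.6
```

Request:
arm_command(
  motion=[
    {"dx": 1.8, "dy": -5.5, "dz": 0, "twist": -0.08},
    {"dx": 3.6, "dy": -11, "dz": 0, "twist": -0.16},
    {"dx": 5.4, "dy": -16.5, "dz": 0, "twist": -0.24},
    {"dx": 7.2, "dy": -22, "dz": 0, "twist": -0.31},
    {"dx": 9, "dy": -27.5, "dz": 0, "twist": -0.36},
    {"dx": 10.3, "dy": -31.5, "dz": 0, "twist": -0.4},
    {"dx": 11.1, "dy": -33.7, "dz": 0, "twist": -0.411},
    {"dx": 11.2, "dy": -34.1, "dz": 0, "twist": -0.411},
  ],
)

```text
clock: 2.9
eef_pos: [538.7, -167.9, 271.3]
eef_rot: [2.288, 2.151, -0.001]
ft_force: [0.1, 0.3, -0.4]
grip_width: 85.3
```

```bash
python3 - <<'E'
from h import *
np.set_printoptions(suppress=True,precision=2)
s=sensors.read_state();print(s["clock"],s["eef_pos"],s["eef_rot"],s["ft_force"],s["qpos"])
p=eyes.capture("wrist");save(p,"w1.png");np.save("w1.npy",p,allow_pickle=True)
print(np.array(p["camera_from_world"]),[proj(p,(539,-166.5,z)) for z in(60,117,158)])
for t in("post_center","rack"): print([(d["extent"],round(d["p"],2)) for d in eyes.recognise(p,t)])
E
```

```text
2.9 [ 538.65 -167.88  271.27] [ 2.29  2.15 -0.  ] [ 0.1   0.25 -0.4 ] [-0.05  0.49  0.46  1.72 -0.25  0.99  0.44]
[[   1.     -0.06    0.   -548.12]
 [  -0.06   -0.96    0.28 -176.6 ]
 [  -0.02   -0.28   -0.96  379.11]
 [   0.      0.      0.      1.  ]] [(np.float64(321.7807927976739), np.float64(207.7805162312632)), (np.float64(321.8343979251224), np.float64(221.3386003688736)), (np.float64(321.8865824132271), np.float64(234.55212531856313))]
[([158.9, 0.0, 121.5, 112.9], 0.85), ([401.7, 7.9, 59.8, 150.7], 0.8), ([311.5, 202.0, 37.6, 48.9], 0.62)]
[([290.9, 167.1, 71.5, 205.4], 0.72), ([498.4, 176.6, 30.8, 27.3], 0.57)]
```

View pics/w1.png

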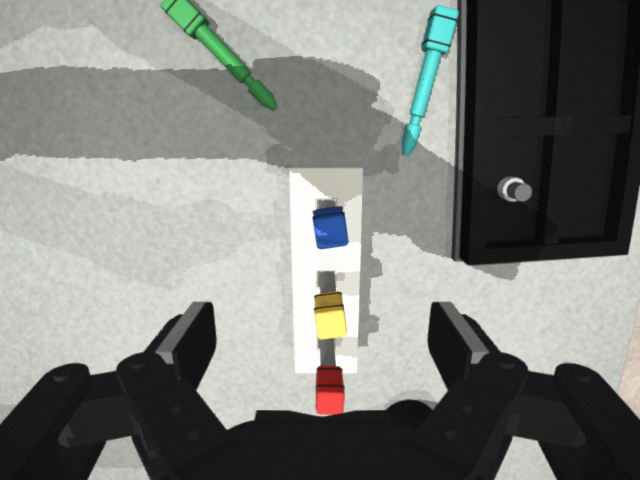

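The wrist view shows the blue handle top at about (331,230), slightly turned. The rack hole is just behind it, at (326,203).

```bash
cp pics/w1.png /tmp; python3 - <<'E'
from h import *
np.set_printoptions(suppress=True,precision=2)
p=np.load("w1.npy",allow_pickle=True).item()
T=np.array(p["camera_from_world"]);print("cam",-T[:3,:3].T@T[:3,3])
save(p,"w1c.png",(270,160,120,130),4.6)
hsv=cv2.cvtColor(p["pixels"],cv2.COLOR_RGB2HSV);
m=((hsv[...,0]>100)&(hsv[...,0]<125)&(hsv[...,1]>130)).astype(np.uint8);m[:,:290]=0;m[:,380:]=0;m[300:]=0
n,l,s,c=cv2.connectedComponentsWithStats(m);i=1+np.argmax(s[1:,4]);print(s[i],c[i])
pts=np.argwhere(l==i)[:,::-1].astype(np.float32);print(cv2.minAreaRect(pts))
print("teal",atz(p,408,150,0),atz(p,440,25,140),"green",atz(p,268,104,0))
for u,v in[(290,168),(363,168),(357,373),(295,373)]: print(atz(p,u,v,60))
E
```

```text
cam [543.13 -95.29 413.86]
[ 314  208   34   41 1158] [329.84 227.71]
((329.7699890136719, 227.38998413085938), (38.608036041259766, 31.112699508666992), 81.8698959350586)
teal [ 637.68 -119.28    0.  ] [628.68 -27.65 140.  ] green [487.69 -61.61   0.  ]
[ 511.08 -125.98   60.  ]
[ 580.73 -130.27   60.  ]
[ 567.36 -360.17   60.  ]
[ 496.63 -355.71   60.  ]
```

View pics/w1c.png

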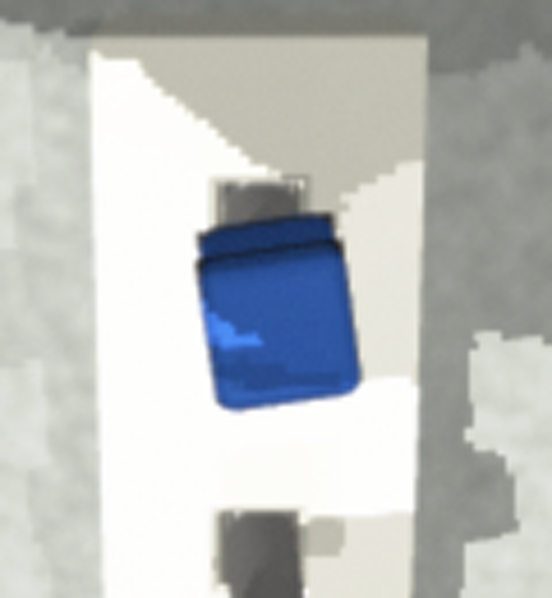

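```bash
python3 - <<'E'
from h import *
np.set_printoptions(suppress=True,precision=2)
p=np.load("w1.npy",allow_pickle=True).item()
print(atz(p,331.3,230.6,158), [atz(p,270+a/4.6,160+b/4.6,158) for a,b in((200,262),(345,240),(358,388),(225,408))])
E
```

```text
[ 545.98 -163.96  158.  ] [array([ 533.8 , -153.08,  158.  ]), array([ 556.48, -150.98,  158.  ]), array([ 557.49, -175.1 ,  158.  ]), array([ 536.16, -177.12,  158.  ])]
```

Request:
arm_command(
  motion=[
    {"dx": 0.1, "dy": 0, "dz": -0.5, "twist": 0.03},
    {"dx": 0.3, "dy": 0, "dz": -2, "twist": 0.07},
    {"dx": 0.5, "dy": 0, "dz": -3.5, "twist": 0.1},
    {"dx": 0.5, "dy": 0, "dz": -5, "twist": 0.13},
    {"dx": 0.5, "dy": 0, "dz": -6, "twist": 0.13},
    {"dx": 0.5, "dy": 0, "dz": -6.7, "twist": 0.13},
    {"dx": 0.5, "dy": 0, "dz": -7, "twist": 0.13},
    {"dx": 0.5, "dy": 0, "dz": -7, "twist": 0.13},
  ],
)

```text
clock: 4.05
eef_pos: [543.7, -166.2, 201.3]
eef_rot: [2.141, 2.299, 0.0]
ft_force: [-0.1, -0.1, -0.1]
grip_width: 85.1
```

```bash
python3 - <<'E'
from h import *
np.set_printoptions(suppress=True,precision=2)
s=sensors.read_state();print(s["clock"],s["eef_pos"],s["eef_rot"],s["ft_force"])
p=eyes.capture("wrist");save(p,"w2.png");np.save("w2.npy",p,allow_pickle=True)
hsv=cv2.cvtColor(p["pixels"],cv2.COLOR_RGB2HSV);
m=((hsv[...,0]>100)&(hsv[...,0]<125)&(hsv[...,1]>130)).astype(np.uint8)
n,l,q,c=cv2.connectedComponentsWithStats(m);i=1+np.argmax(q[1:,4]);print(q[i],c[i])
print([proj(p,(*s["eef_pos"][:2],z)) for z in(117,158,200)])
E
```

```text
4.05 [ 543.71 -166.19  201.34] [2.14 2.3  0.  ] [-0.07 -0.1  -0.11]
[ 305  233   42   55 2169] [325.33 260.46]
[(np.float64(321.4560462659253), np.float64(248.58836329155037)), (np.float64(321.4581952149289), np.float64(271.5499057449506)), (np.float64(321.4616594853918), np.float64(306.7517881191684))]
```

View pics/w2.png

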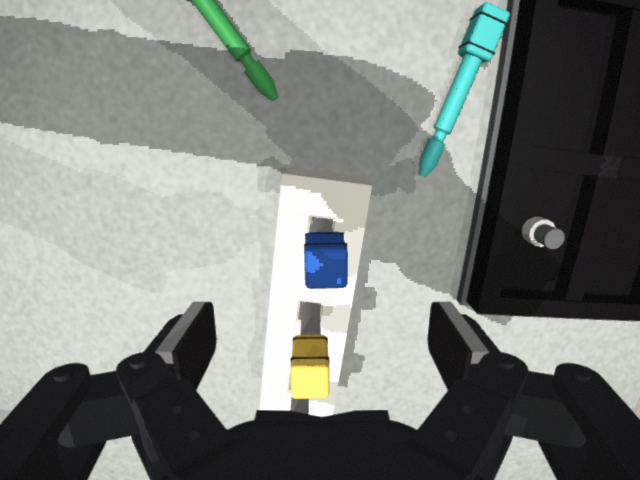

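The handle is now square to the jaws at (326,267), about 2.5 mm to the +x side. I'll descend with that correction.

Request:
arm_command(
  motion=[
    {"dx": 0.1, "dy": 0.1, "dz": -0.7, "twist": 0},
    {"dx": 0.2, "dy": 0.2, "dz": -2, "twist": 0},
    {"dx": 0.2, "dy": 0.2, "dz": -3.5, "twist": 0},
    {"dx": 0.2, "dy": 0.2, "dz": -5, "twist": 0},
    {"dx": 0.2, "dy": 0.2, "dz": -6.5, "twist": 0},
    {"dx": 0.2, "dy": 0.2, "dz": -7.7, "twist": 0},
    {"dx": 0.2, "dy": 0.2, "dz": -8.3, "twist": 0},
    {"dx": 0.2, "dy": 0.2, "dz": -8.4, "twist": 0},
  ],
)

```text
clock: 5.1
eef_pos: [545.6, -164.2, 117.0]
eef_rot: [-2.141, -2.298, 0.0]
ft_force: [0.6, -0.1, 0.3]
grip_width: 85.8
```

```bash
python3 - <<'E'
from h import *
p=eyes.capture("wrist");save(p,"w3.png")
E
```

```text
(no output)
```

View pics/w3.png

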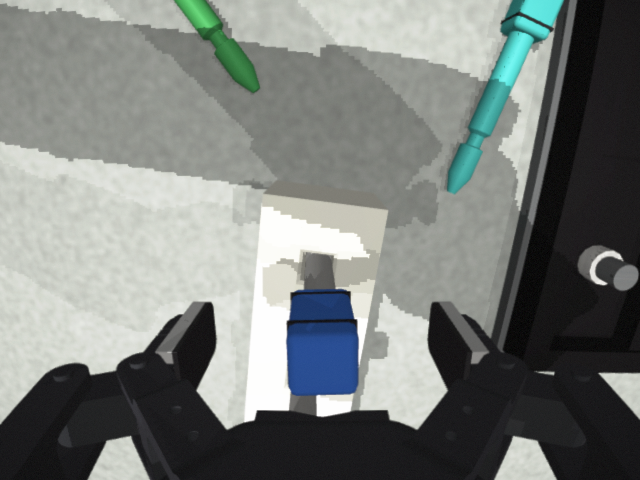

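The handle is centred between the jaws at column 322, so I'll close.

Request:
arm_command(
  motion=[
    {"dz": 0},
    {"dz": 0},
    {"dz": 0},
    {"dz": 0},
    {"dz": 0},
    {"dz": 0},
    {"dz": 0},
    {"dz": 0},
  ],
  grip=255,
  newtons=80,
)

```text
schema error: expected keys dx, dy, dz, twist
```

```bash
python3 - <<'E'
from h import *
s=sensors.read_state();print(s["eef_pos"],s["ft_force"],s["moment"],s["grip_width"])
p=eyes.capture("wrist");save(p,"w4.png");print([proj(p,(*s["eef_pos"][:2],z)) for z in(117,136,158)])
E
```

```text
[ 545.7460679  -164.22690228  117.23695151] [-0.52412625 -0.01384967 -0.40323339] [-0.02996036  0.02188592  0.0218003 ] 85.43314151934295
[(np.float64(321.50171949666037), np.float64(307.98576877201964)), (np.float64(321.5075029958646), np.float64(330.73234877710445)), (np.float64(321.5164843910896), np.float64(365.5045380151134))]
```

View pics/w4.png

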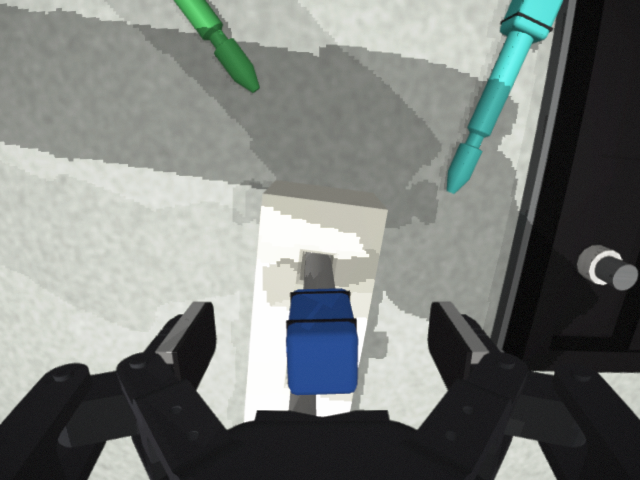

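Request:
arm_command(
  motion=[
    {"dx": 0, "dy": 0.15, "dz": 0, "twist": 0},
    {"dx": 0, "dy": 0.15, "dz": 0, "twist": 0},
    {"dx": 0, "dy": 0.15, "dz": 0, "twist": 0},
    {"dx": 0, "dy": 0.15, "dz": 0, "twist": 0},
    {"dx": 0, "dy": 0.15, "dz": 0, "twist": 0},
    {"dx": 0, "dy": 0.15, "dz": 0, "twist": 0},
    {"dx": 0, "dy": 0.15, "dz": 0, "twist": 0},
    {"dx": 0, "dy": 0.15, "dz": 0, "twist": 0},
  ],
  grip=255,
  newtons=80,
)

```text
clock: 6.2
eef_pos: [545.1, -162.6, 117.6]
eef_rot: [-2.141, -2.298, 0.001]
ft_force: [-3.3, 1.0, 5.5]
grip_width: 22.8
```

```bash
python3 - <<'E'
from h import *
s=sensors.read_state();print(s["eef_pos"],s["ft_force"],s["moment"],s["grip_width"])
p=eyes.capture("wrist");save(p,"w4b.png");print([proj(p,(*s["eef_pos"][:2],z)) for z in(117,136,158)])
E
```

```text
[ 545.06949669 -162.62039683  117.57243974] [-3.31272844  1.04647559  5.53092314] [ 0.04436916  0.74594454 -0.00773527] 22.842439661893877
[(np.float64(321.52644492836095), np.float64(307.5386248275783)), (np.float64(321.4861772597626), np.float64(330.16225125141864)), (np.float64(321.4246053121916), np.float64(364.73067822119333))]
```

View pics/w4b.png

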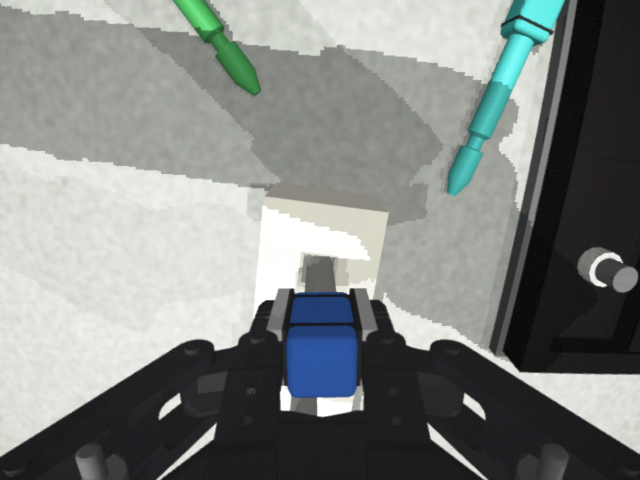

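The post is gripped between the pads at a width of 22.8 mm. Next is a straight lift of 11 cm.

Request:
arm_command(
  motion=[
    {"dx": 0, "dy": 0, "dz": 0.4, "twist": 0},
    {"dx": 0, "dy": 0, "dz": 1.2, "twist": 0},
    {"dx": 0, "dy": 0, "dz": 2.5, "twist": 0},
    {"dx": 0, "dy": 0, "dz": 4.5, "twist": 0},
    {"dx": 0, "dy": 0, "dz": 6.5, "twist": 0},
    {"dx": 0, "dy": 0, "dz": 8.5, "twist": 0},
    {"dx": 0, "dy": 0, "dz": 10, "twist": 0},
    {"dx": 0, "dy": 0, "dz": 11, "twist": 0},
  ],
)

```text
clock: 7.25
eef_pos: [546.1, -162.6, 228.6]
eef_rot: [2.14, 2.298, 0.001]
ft_force: [1.6, 0.7, -2.1]
grip_width: 23.3
```

```bash
python3 - <<'E'
from h import *
np.set_printoptions(suppress=True,precision=2)
s=sensors.read_state();print(s["eef_pos"],s["eef_rot"],s["ft_force"],s["moment"],s["grip_width"])
p=eyes.capture("wrist");save(p,"w5.png")
p=eyes.capture("scene");save(p,"s5.png",(170,150,260,150),3);print(proj(p,s["eef_pos"]),proj(p,s["eef_pos"]-[0,0,107]))
E
```

```text
[ 546.1  -162.65  228.57] [2.14 2.3  0.  ] [ 1.58  0.68 -2.13] [ 0.01 -0.01  0.05] 23.344200277412938
(np.float64(264.54652307917297), np.float64(196.65252858044943)) (np.float64(266.28012537089046), np.float64(237.0151950255799))
```

View pics/s5.png

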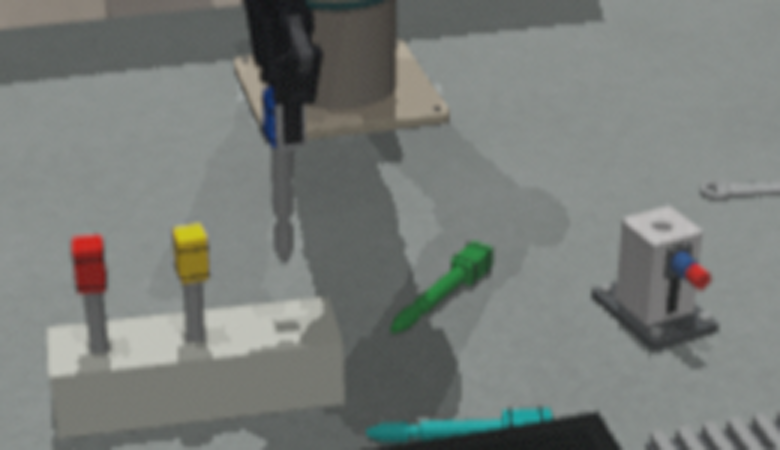

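View pics/w5.png

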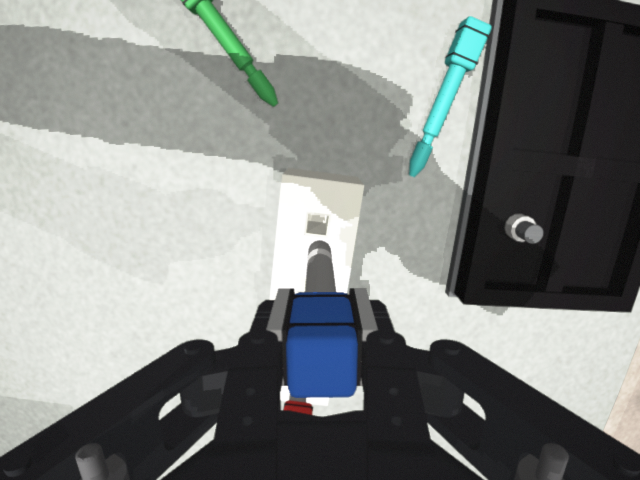

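The post is out and hangs straight, with its foot just below (320,250) in the wrist view and red and yellow still in the rack. The green and turquoise look-alikes have toppled by themselves, and I haven't touched them. Next I'll move short of the holder and look at it with the wrist camera.

Request:
arm_command(
  motion=[
    {"dx": -0.2, "dy": 1, "dz": 0, "twist": 0},
    {"dx": -0.6, "dy": 4, "dz": 0, "twist": 0},
    {"dx": -1, "dy": 8.5, "dz": 0, "twist": 0},
    {"dx": -1.4, "dy": 13.5, "dz": 0, "twist": 0},
    {"dx": -1.8, "dy": 18.5, "dz": 0, "twist": 0},
    {"dx": -2.2, "dy": 23, "dz": 0, "twist": 0},
    {"dx": -2.4, "dy": 25.5, "dz": 0, "twist": 0},
    {"dx": -2.4, "dy": 25.8, "dz": 0, "twist": 0},
  ],
)

```text
clock: 8.35
eef_pos: [520.4, 98.4, 226.4]
eef_rot: [-2.134, -2.303, 0.001]
ft_force: [-0.0, -1.6, -2.4]
grip_width: 23.1
```

```bash
python3 - <<'E'
from h import *
np.set_printoptions(suppress=True,precision=2)
s=sensors.read_state();print(s["eef_pos"],s["eef_rot"],s["ft_force"],s["moment"],s["grip_width"])
p=eyes.capture("wrist");save(p,"w6.png");np.save("w6.npy",p,allow_pickle=True)
u,v=map(int,proj(p,(523,170,92)));print(u,v);save(p,"w6c.png",(max(0,u-70),max(0,v-70),140,140),4.2)
E
```

```text
[520.45  98.42 226.4 ] [-2.13 -2.3   0.  ] [-0.05 -1.65 -2.36] [-0.07 -0.03  0.  ] 23.060522252251186
332 135
```

View pics/w6.png

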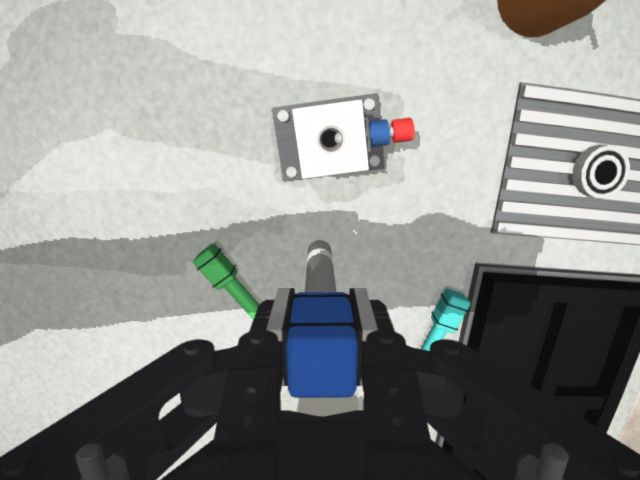

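View pics/w6c.png

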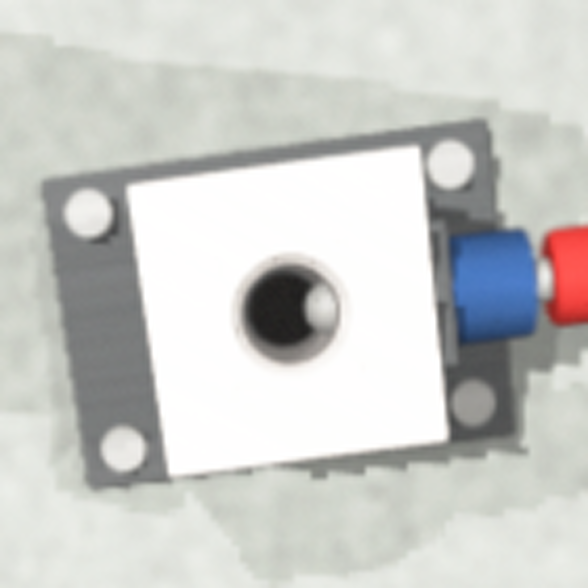

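```bash
python3 - <<'E'
from h import *
np.set_printoptions(suppress=True,precision=2)
p=np.load("w6.npy",allow_pickle=True).item()
print(atz(p,331.4,138.7,92));t=np.array([520.45,98.42,226.4])
c=[atz(p,262+a/4.2,65+b/4.2,92) for a,b in((128,185),(420,147),(448,440),(170,477))];print(np.array(c),np.mean(c,0),[np.linalg.norm(c[i]-c[i-1]) for i in range(4)])
print([proj(p,(t[0],t[1],z)) for z in (119,132,152,163)])
# horizontal & rim extents of shaft at foot+13
print(proj(p,(t[0]-8,t[1],132)),proj(p,(t[0]+8,t[1],132)),proj(p,(t[0],t[1]+8,132)),proj(p,(t[0],t[1]+3,119)))
save(p,"w6f.png",(280,225,80,80),7)
E
```

```text
[522.2  167.44  92.  ]
[[492.53 186.13  92.  ]
 [541.85 196.15  92.  ]
 [551.9  147.07  92.  ]
 [502.86 136.7   92.  ]] [522.29 166.51  92.  ] [np.float64(50.49941927425735), np.float64(50.3243510400127), np.float64(50.093624239557705), np.float64(50.12701027139858)]
[(np.float64(321.8656025215339), np.float64(238.89309215350298)), (np.float64(321.84350855897895), np.float64(244.23421802471594)), (np.float64(321.8047998670091), np.float64(253.5873550189732)), (np.float64(321.78060354552815), np.float64(259.4309552093534))]
(np.float64(310.06193011509595), np.float64(243.37517748862345)) (np.float64(333.6100200026945), np.float64(245.091612969398)) (np.float64(322.74471693533695), np.float64(232.8701236566528)) (np.float64(322.18555667579915), np.float64(234.84204673200648))
```

View pics/w6f.png

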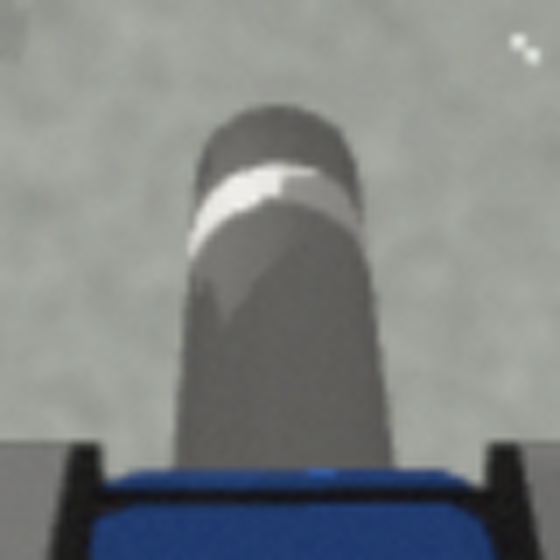

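The bore centre is at (522,167) by the wrist camera. The post leans slightly in the jaws, with its foot about 5 mm towards -y of the grip. I'll put the foot over the bore and check.

Request:
arm_command(
  motion=[
    {"dx": 0, "dy": 0.8, "dz": 0, "twist": 0},
    {"dx": 0.1, "dy": 2.3, "dz": 0, "twist": 0},
    {"dx": 0.2, "dy": 4.2, "dz": 0, "twist": 0},
    {"dx": 0.2, "dy": 6, "dz": 0, "twist": 0},
    {"dx": 0.2, "dy": 7.2, "dz": -0.5, "twist": 0},
    {"dx": 0.2, "dy": 7.6, "dz": -1, "twist": 0},
    {"dx": 0.2, "dy": 7.6, "dz": -1.5, "twist": 0},
    {"dx": 0.2, "dy": 7.6, "dz": -1.5, "twist": 0},
  ],
  newtons=40,
)

```text
clock: 9.4
eef_pos: [523.3, 170.5, 211.8]
eef_rot: [-2.142, -2.297, 0.002]
ft_force: [-0.3, -0.2, -1.5]
grip_width: 23.1
```

```bash
python3 - <<'E'
from h import *
np.set_printoptions(suppress=True,precision=2)
s=sensors.read_state();print(s["clock"],s["eef_pos"],s["eef_rot"],s["ft_force"],s["moment"],s["grip_width"])
p=eyes.capture("wrist");save(p,"w7.png",(220,120,200,180),4);t=s["eef_pos"];print("foot,bore proj",proj(p,t-[0,0,107]),proj(p,(522.2,167.2,92)))
p=eyes.capture("scene");save(p,"s7.png",(330,130,130,140),5);print(proj(p,t),proj(p,t-[0,0,107]),proj(p,(522.2,167.2,92)))
p=eyes.capture("top");save(p,"t7.png",(190,180,120,100),6)
E
```

```text
9.4 [523.31 170.46 211.75] [-2.14 -2.3   0.  ] [-0.3  -0.22 -1.47] [ 0.03 -0.11  0.03] 23.106620203276556
foot,bore proj (np.float64(321.63134022653566), np.float64(238.73455991101193)) (np.float64(319.8611071044876), np.float64(238.03627227045334))
(np.float64(395.3632513848947), np.float64(183.19425656511712)) (np.float64(391.76044139085184), np.float64(220.92575595419197)) (np.float64(390.01819553583164), np.float64(225.18041320767327))
```

View pics/w7.png

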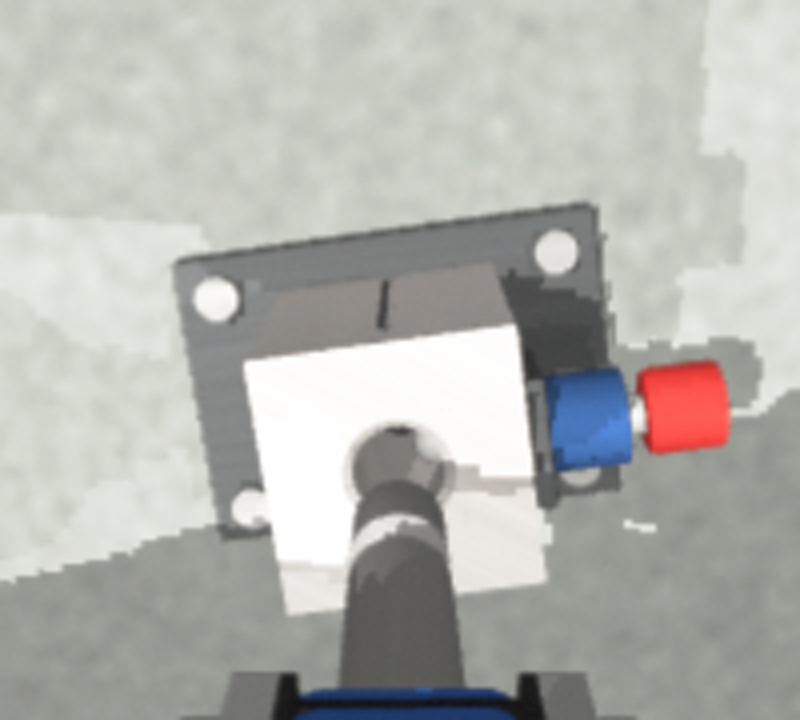

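View pics/s7.png

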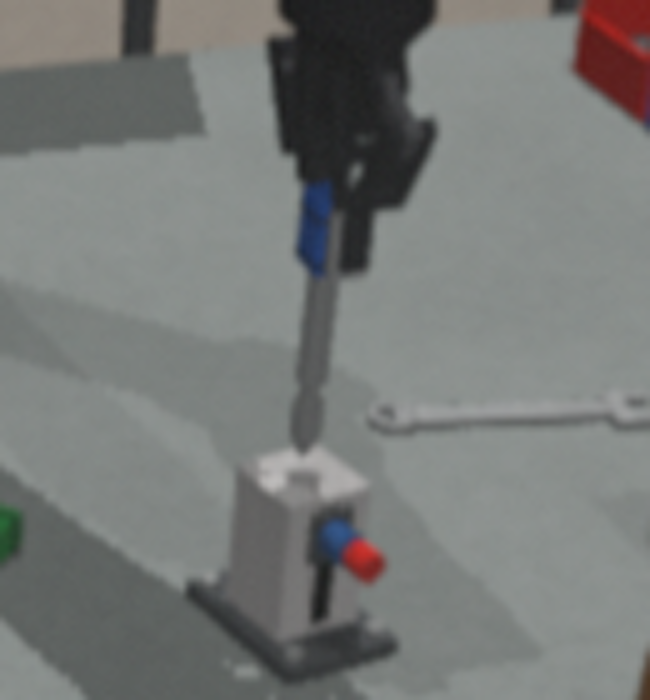

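Scene crop: foot tip at (302,448), bore at (304,478), so the foot is over the mouth. The wrist view agrees. I'll lower the foot about 10 mm into the bore.

Request:
arm_command(
  motion=[
    {"dx": 0, "dy": 0, "dz": -0.3, "twist": 0},
    {"dx": 0, "dy": 0, "dz": -0.7, "twist": 0},
    {"dx": 0, "dy": 0, "dz": -1.1, "twist": 0},
    {"dx": 0, "dy": 0, "dz": -1.5, "twist": 0},
    {"dx": 0, "dy": 0, "dz": -1.8, "twist": 0},
    {"dx": 0, "dy": 0, "dz": -2.1, "twist": 0},
    {"dx": 0, "dy": 0, "dz": -2.3, "twist": 0},
    {"dx": 0, "dy": 0, "dz": -2.3, "twist": 0},
  ],
)

```text
clock: 10.55
eef_pos: [523.6, 171.4, 189.2]
eef_rot: [-2.141, -2.299, 0.0]
ft_force: [-0.1, 0.1, -1.3]
grip_width: 23.3
```

Request:
arm_command(
  motion=[
    {"dx": 0, "dy": 0, "dz": -0.2, "twist": 0},
    {"dx": 0, "dy": 0, "dz": -0.4, "twist": 0},
    {"dx": 0, "dy": 0, "dz": -0.6, "twist": 0},
    {"dx": 0, "dy": 0, "dz": -0.8, "twist": 0},
    {"dx": 0, "dy": 0, "dz": -0.8, "twist": 0},
    {"dx": 0, "dy": 0, "dz": -0.8, "twist": 0},
    {"dx": 0, "dy": 0, "dz": -0.8, "twist": 0},
    {"dx": 0, "dy": 0, "dz": -0.8, "twist": 0},
  ],
)

```text
clock: 11.55
eef_pos: [523.5, 171.4, 181.3]
eef_rot: [-2.141, -2.299, 0.0]
ft_force: [-0.2, 0.2, -1.9]
grip_width: 23.5
```

```bash
python3 - <<'E'
from h import *
np.set_printoptions(suppress=True,precision=2)
s=sensors.read_state();print(s["clock"],s["eef_pos"],s["ft_force"],s["moment"],s["grip_width"])
p=eyes.capture("wrist");save(p,"w8.png",(220,120,200,180),4)
p=eyes.capture("scene");save(p,"s8.png",(330,130,130,140),5)
E
```

```text
11.55 [523.55 171.4  181.29] [-0.2   0.19 -1.88] [ 0.04  0.2  -0.02] 23.514216618083097
```

View pics/w8.png

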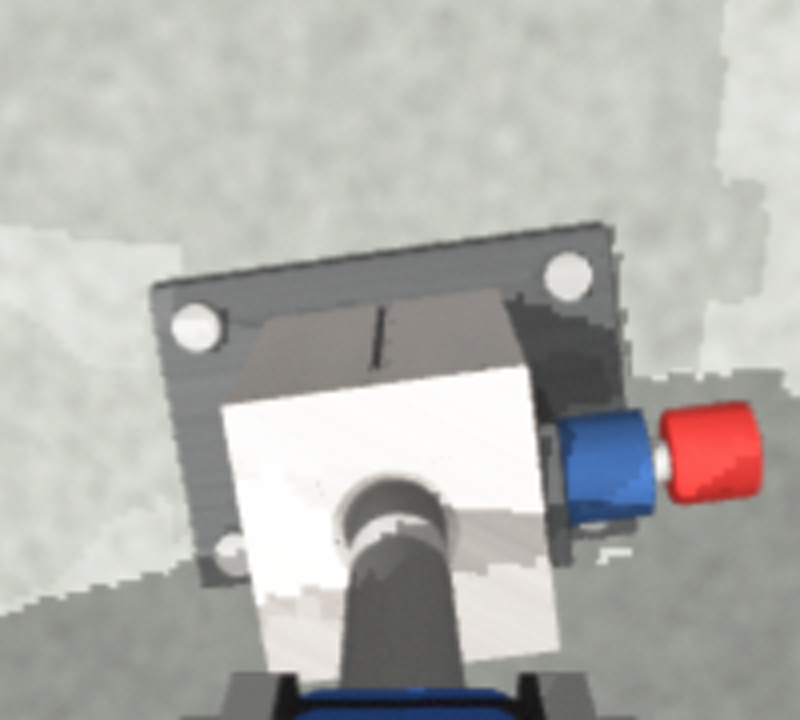

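View pics/s8.png

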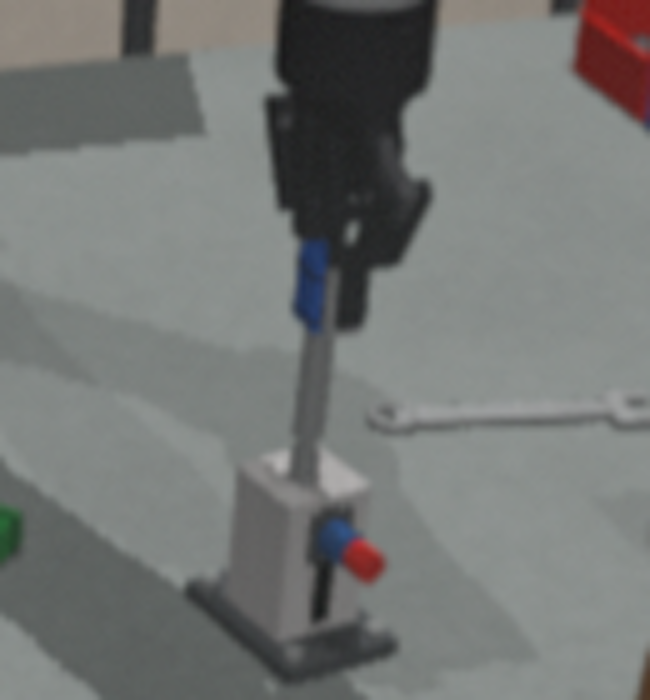

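The foot is in the bore and free; the shaft is centred in column at the ring (397 in the crop). I'll swing the hand to -y to stand the post upright.

Request:
arm_command(
  motion=[
    {"dx": 0, "dy": -0.1, "dz": 0, "twist": 0},
    {"dx": 0, "dy": -0.2, "dz": 0, "twist": 0},
    {"dx": 0, "dy": -0.3, "dz": 0, "twist": 0},
    {"dx": 0, "dy": -0.4, "dz": 0, "twist": 0},
    {"dx": 0, "dy": -0.4, "dz": 0, "twist": 0},
    {"dx": 0, "dy": -0.4, "dz": 0, "twist": 0},
    {"dx": 0, "dy": -0.4, "dz": 0, "twist": 0},
    {"dx": 0, "dy": -0.4, "dz": 0, "twist": 0},
  ],
)

```text
clock: 12.65
eef_pos: [523.5, 170.0, 181.4]
eef_rot: [-2.138, -2.299, -0.004]
ft_force: [-0.6, 5.7, -2.8]
grip_width: 22.8
```

```bash
python3 - <<'E'
from h import *
np.set_printoptions(suppress=True,precision=2)
s=sensors.read_state();print(s["clock"],s["eef_pos"],s["ft_force"],s["moment"],s["grip_width"])
p=eyes.capture("wrist");save(p,"w9.png",(220,120,200,180),4)
E
```

```text
12.65 [523.55 169.98 181.43] [-0.56  5.72 -2.85] [2.04 0.26 0.07] 22.75569206662387
```

View pics/w9.png

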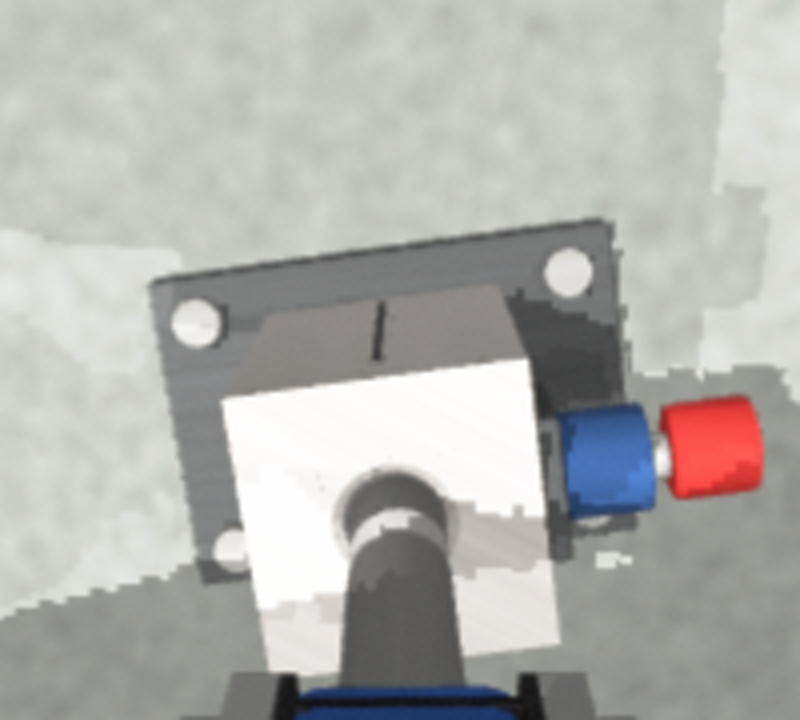

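The foot is against the bore wall with 5.7 N lateral, and the arm is compliant. A lighter grip should let the post pivot upright.

Request:
arm_command(
  motion=[
    {"dx": 0, "dy": 0, "dz": 0, "twist": 0},
    {"dx": 0, "dy": 0, "dz": 0, "twist": 0},
    {"dx": 0, "dy": 0, "dz": 0, "twist": 0},
    {"dx": 0, "dy": 0, "dz": 0, "twist": 0},
    {"dx": 0, "dy": 0, "dz": 0, "twist": 0},
    {"dx": 0, "dy": 0, "dz": 0, "twist": 0},
    {"dx": 0, "dy": 0, "dz": 0, "twist": 0},
    {"dx": 0, "dy": 0, "dz": 0, "twist": 0},
  ],
  newtons=20,
)

```text
clock: 13.7
eef_pos: [523.5, 170.0, 181.4]
eef_rot: [-2.138, -2.299, -0.004]
ft_force: [-0.7, 5.3, -2.2]
grip_width: 23.4
```

Request:
arm_command(
  motion=[
    {"dx": 0, "dy": 0, "dz": 0, "twist": 0},
    {"dx": 0, "dy": -0.1, "dz": 0, "twist": 0},
    {"dx": 0, "dy": -0.2, "dz": 0, "twist": 0},
    {"dx": 0, "dy": -0.3, "dz": 0, "twist": 0},
    {"dx": 0, "dy": -0.3, "dz": 0, "twist": 0},
    {"dx": 0, "dy": -0.3, "dz": 0, "twist": 0},
    {"dx": 0, "dy": -0.3, "dz": 0, "twist": 0},
    {"dx": 0, "dy": -0.3, "dz": 0, "twist": 0},
  ],
  grip=255,
  newtons=20,
)

```text
clock: 14.7
eef_pos: [523.1, 167.2, 181.5]
eef_rot: [-2.137, -2.298, -0.003]
ft_force: [-1.6, 6.7, -1.5]
grip_width: 22.9
```

```bash
python3 - <<'E'
from h import *
np.set_printoptions(suppress=True,precision=3)
s=sensors.read_state();print(s["clock"],s["eef_pos"],s["eef_rot"],s["ft_force"],s["moment"],s["grip_width"],s["qpos"])
p=eyes.capture("wrist");save(p,"w10.png")
p=eyes.capture("scene");save(p,"s10.png",(330,130,130,140),5)
E
```

```text
14.7 [523.059 167.213 181.458] [-2.137 -2.298 -0.003] [-1.618  6.68  -1.508] [2.155 0.526 0.048] 22.936144863245847 [-0.604  0.575  0.374  1.862 -0.298  0.759  0.006]
```

View pics/w10.png

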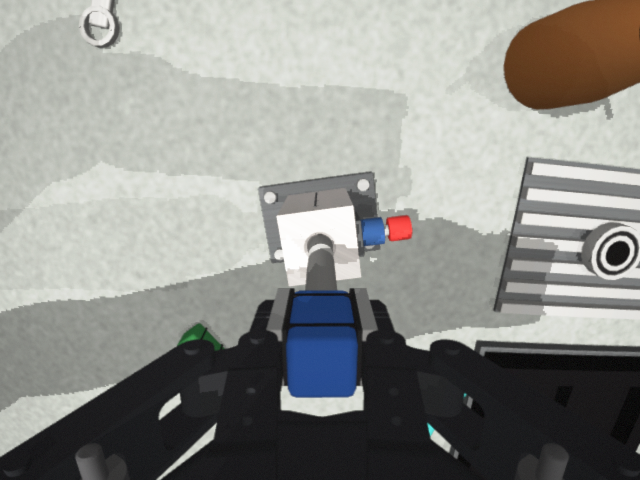

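View pics/s10.png

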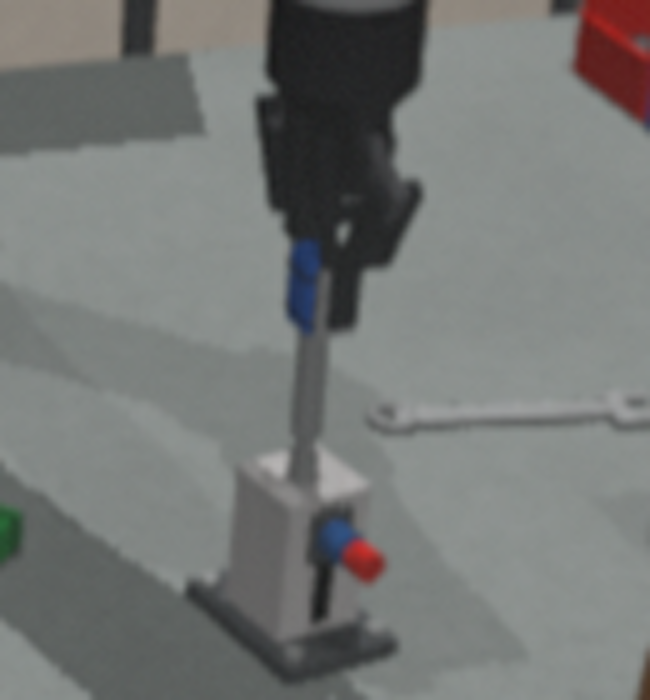

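The hand is now over the bore axis (y = 167.2) and the post is upright. I'll relax the side push, regrip firmer and descend in steps.

Request:
arm_command(
  motion=[
    {"dx": -0.05, "dy": 0.15, "dz": 0, "twist": 0},
    {"dx": -0.1, "dy": 0.25, "dz": 0, "twist": 0},
    {"dx": -0.1, "dy": 0.25, "dz": 0, "twist": 0},
    {"dx": -0.1, "dy": 0.25, "dz": -0.1, "twist": 0},
    {"dx": -0.1, "dy": 0.25, "dz": -0.2, "twist": 0},
    {"dx": -0.1, "dy": 0.25, "dz": -0.3, "twist": 0},
    {"dx": -0.1, "dy": 0.25, "dz": -0.4, "twist": 0},
    {"dx": -0.1, "dy": 0.25, "dz": -0.4, "twist": 0},
  ],
  grip=255,
  newtons=50,
)

```text
clock: 15.8
eef_pos: [522.7, 167.6, 177.9]
eef_rot: [-2.141, -2.298, -0.002]
ft_force: [-2.1, 5.8, 3.0]
grip_width: 23.4
```

Request:
arm_command(
  motion=[
    {"dx": 0, "dy": 0.05, "dz": 0, "twist": 0},
    {"dx": 0, "dy": 0.1, "dz": 0, "twist": 0},
    {"dx": 0, "dy": 0.1, "dz": 0, "twist": 0},
    {"dx": 0, "dy": 0.1, "dz": 0, "twist": 0},
    {"dx": 0, "dy": 0.1, "dz": -0.1, "twist": 0},
    {"dx": 0, "dy": 0.1, "dz": -0.2, "twist": 0},
    {"dx": 0, "dy": 0.1, "dz": -0.3, "twist": 0},
    {"dx": 0, "dy": 0.1, "dz": -0.3, "twist": 0},
  ],
)

```text
clock: 16.8
eef_pos: [522.4, 167.9, 174.5]
eef_rot: [-2.141, -2.299, 0.0]
ft_force: [-3.5, 4.1, 5.0]
grip_width: 23.2
```

```bash
python3 - <<'E'
from h import *
np.set_printoptions(suppress=True,precision=3)
s=sensors.read_state();print(s["clock"],s["eef_pos"],s["eef_rot"],s["ft_force"],s["moment"],s["grip_width"])
p=eyes.capture("scene");save(p,"s11.png",(330,130,130,140),5)
E
```

```text
16.8 [522.413 167.891 174.496] [-2.141 -2.299  0.   ] [-3.503  4.062  4.965] [ 1.163  0.937 -0.054] 23.1551658145713
```

View pics/s11.png

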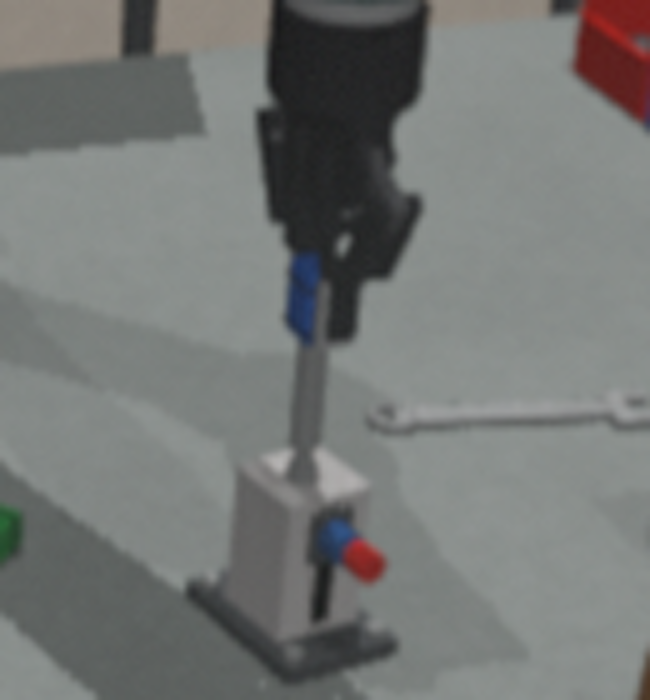

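Contact has begun at about 23–25 mm deep, with Fx at -3.5 N, consistent with the plunger on the cone. That puts home at about 57–61 mm deep. I'll continue.

Request:
arm_command(
  motion=[
    {"dx": 0, "dy": 0.05, "dz": -0.1, "twist": 0},
    {"dx": 0, "dy": 0.05, "dz": -0.15, "twist": 0},
    {"dx": 0, "dy": 0.05, "dz": -0.2, "twist": 0},
    {"dx": 0, "dy": 0.05, "dz": -0.25, "twist": 0},
    {"dx": 0, "dy": 0.05, "dz": -0.3, "twist": 0},
    {"dx": 0, "dy": 0.05, "dz": -0.35, "twist": 0},
    {"dx": 0, "dy": 0.05, "dz": -0.4, "twist": 0},
    {"dx": 0, "dy": 0.05, "dz": -0.4, "twist": 0},
  ],
)

```text
clock: 17.85
eef_pos: [522.3, 168.0, 170.6]
eef_rot: [-2.141, -2.298, 0.001]
ft_force: [-3.2, 3.5, 6.9]
grip_width: 23.1
```

Request:
arm_command(
  motion=[
    {"dx": 0, "dy": 0.05, "dz": -0.1, "twist": 0},
    {"dx": 0, "dy": 0.05, "dz": -0.15, "twist": 0},
    {"dx": 0, "dy": 0.05, "dz": -0.2, "twist": 0},
    {"dx": 0, "dy": 0.05, "dz": -0.25, "twist": 0},
    {"dx": 0, "dy": 0.05, "dz": -0.3, "twist": 0},
    {"dx": 0, "dy": 0.05, "dz": -0.35, "twist": 0},
    {"dx": 0, "dy": 0.05, "dz": -0.4, "twist": 0},
    {"dx": 0, "dy": 0.05, "dz": -0.4, "twist": 0},
  ],
)

```text
clock: 18.85
eef_pos: [522.0, 168.3, 166.2]
eef_rot: [-2.141, -2.298, 0.002]
ft_force: [-4.7, 3.0, 4.6]
grip_width: 22.9
```

Request:
arm_command(
  motion=[
    {"dx": 0, "dy": 0.05, "dz": -0.1, "twist": 0},
    {"dx": 0, "dy": 0.05, "dz": -0.15, "twist": 0},
    {"dx": 0, "dy": 0.05, "dz": -0.25, "twist": 0},
    {"dx": 0, "dy": 0.05, "dz": -0.35, "twist": 0},
    {"dx": 0, "dy": 0.05, "dz": -0.4, "twist": 0},
    {"dx": 0, "dy": 0.05, "dz": -0.45, "twist": 0},
    {"dx": 0, "dy": 0.05, "dz": -0.5, "twist": 0},
    {"dx": 0, "dy": 0.05, "dz": -0.5, "twist": 0},
  ],
)

```text
clock: 19.85
eef_pos: [522.0, 168.7, 160.9]
eef_rot: [-2.141, -2.298, 0.003]
ft_force: [-4.0, 1.0, 2.9]
grip_width: 23.3
```

Request:
arm_command(
  motion=[
    {"dx": 0, "dy": 0, "dz": -0.1, "twist": 0},
    {"dx": 0, "dy": 0, "dz": -0.15, "twist": 0},
    {"dx": 0, "dy": 0, "dz": -0.25, "twist": 0},
    {"dx": 0, "dy": 0, "dz": -0.35, "twist": 0},
    {"dx": 0, "dy": 0, "dz": -0.4, "twist": 0},
    {"dx": 0, "dy": 0, "dz": -0.45, "twist": 0},
    {"dx": 0, "dy": 0, "dz": -0.5, "twist": 0},
    {"dx": 0, "dy": 0, "dz": -0.5, "twist": 0},
  ],
)

```text
clock: 20.85
eef_pos: [522.0, 168.8, 156.0]
eef_rot: [-2.141, -2.298, 0.003]
ft_force: [-4.8, -0.4, 2.3]
grip_width: 23.2
```

Request:
arm_command(
  motion=[
    {"dx": 0, "dy": 0, "dz": -0.1, "twist": 0},
    {"dx": 0, "dy": 0, "dz": -0.15, "twist": 0},
    {"dx": 0, "dy": 0, "dz": -0.25, "twist": 0},
    {"dx": 0, "dy": 0, "dz": -0.35, "twist": 0},
    {"dx": 0, "dy": 0, "dz": -0.4, "twist": 0},
    {"dx": 0, "dy": 0, "dz": -0.45, "twist": 0},
    {"dx": 0, "dy": 0, "dz": -0.5, "twist": 0},
    {"dx": 0, "dy": 0, "dz": -0.5, "twist": 0},
  ],
)

```text
clock: 21.85
eef_pos: [522.0, 168.8, 151.0]
eef_rot: [-2.141, -2.298, 0.003]
ft_force: [-5.5, -1.1, 3.4]
grip_width: 23.0
```

```bash
python3 - <<'E'
from h import *
np.set_printoptions(suppress=True,precision=3)
s=sensors.read_state();print(s["clock"],s["eef_pos"],s["eef_rot"],s["ft_force"],s["moment"],s["grip_width"])
p=eyes.capture("wrist");save(p,"w12.png",(220,120,200,180),4)
p=eyes.capture("scene");save(p,"s12.png",(330,130,130,140),5)
E
```

```text
21.85 [521.993 168.824 151.037] [-2.141 -2.298  0.003] [-5.467 -1.097  3.433] [-0.172  1.597 -0.043] 23.047832605469974
```

View pics/s12.png

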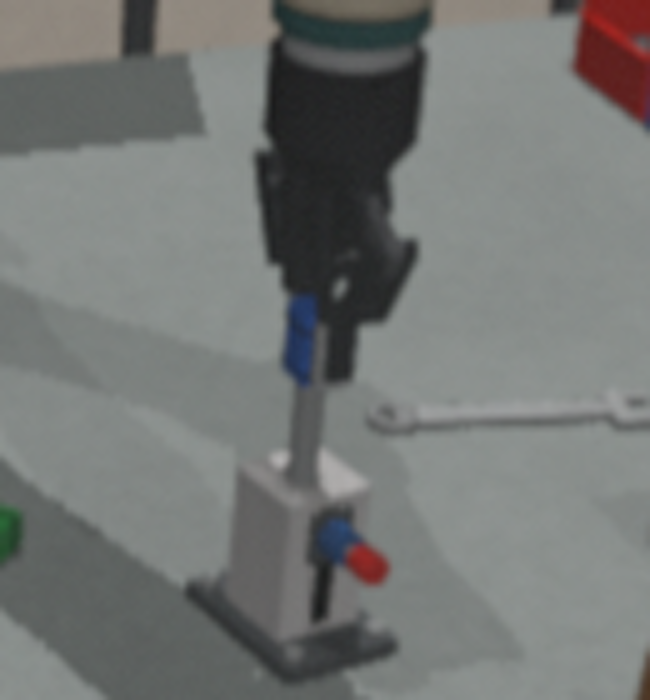

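View pics/w12.png

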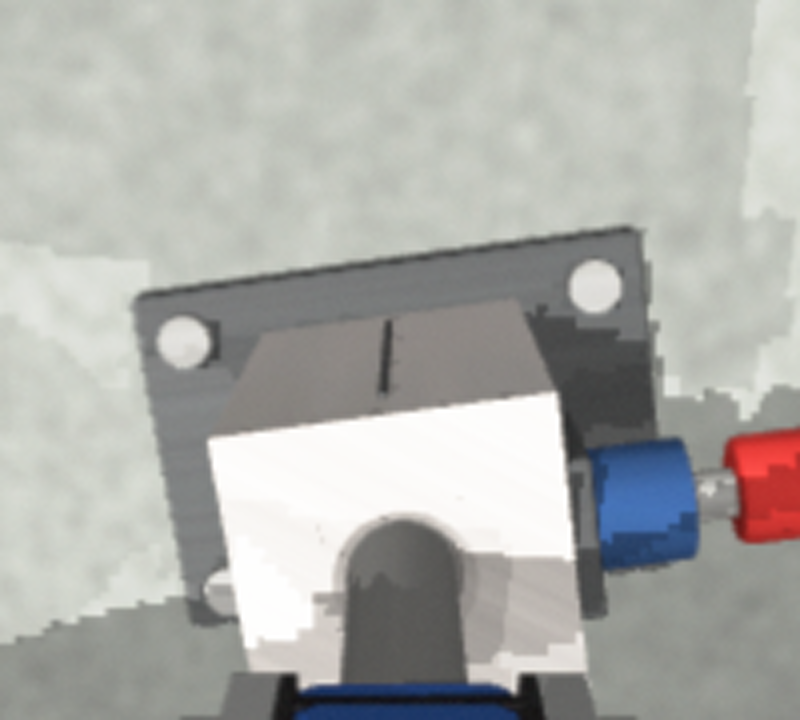

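The knob has moved out, so the plunger is riding on the shaft. The knob's height of about 72 mm implies home with the foot near z = 33.5, i.e. TCP z of about 140.5. I'll use smaller steps from here.

Request:
arm_command(
  motion=[
    {"dx": 0, "dy": 0, "dz": -0.05, "twist": 0},
    {"dx": 0, "dy": 0, "dz": -0.1, "twist": 0},
    {"dx": 0, "dy": 0, "dz": -0.15, "twist": 0},
    {"dx": 0, "dy": 0, "dz": -0.2, "twist": 0},
    {"dx": 0, "dy": 0, "dz": -0.25, "twist": 0},
    {"dx": 0, "dy": 0, "dz": -0.3, "twist": 0},
    {"dx": 0, "dy": 0, "dz": -0.35, "twist": 0},
    {"dx": 0, "dy": 0, "dz": -0.35, "twist": 0},
  ],
)

```text
clock: 22.95
eef_pos: [522.0, 168.8, 147.4]
eef_rot: [-2.141, -2.298, 0.003]
ft_force: [-5.4, -1.1, 2.2]
grip_width: 23.3
```

Request:
arm_command(
  motion=[
    {"dx": 0, "dy": 0, "dz": -0.03, "twist": 0},
    {"dx": 0, "dy": 0, "dz": -0.06, "twist": 0},
    {"dx": 0, "dy": 0, "dz": -0.09, "twist": 0},
    {"dx": 0, "dy": 0, "dz": -0.12, "twist": 0},
    {"dx": 0, "dy": 0, "dz": -0.15, "twist": 0},
    {"dx": 0, "dy": 0, "dz": -0.18, "twist": 0},
    {"dx": 0, "dy": 0, "dz": -0.2, "twist": 0},
    {"dx": 0, "dy": 0, "dz": -0.2, "twist": 0},
  ],
)

```text
clock: 23.95
eef_pos: [522.0, 168.8, 145.3]
eef_rot: [-2.141, -2.298, 0.003]
ft_force: [-4.9, 0.3, 0.7]
grip_width: 22.8
```

Request:
arm_command(
  motion=[
    {"dx": 0, "dy": 0, "dz": -0.02, "twist": 0},
    {"dx": 0, "dy": 0, "dz": -0.04, "twist": 0},
    {"dx": 0, "dy": 0, "dz": -0.06, "twist": 0},
    {"dx": 0, "dy": 0, "dz": -0.08, "twist": 0},
    {"dx": 0, "dy": 0, "dz": -0.1, "twist": 0},
    {"dx": 0, "dy": 0, "dz": -0.12, "twist": 0},
    {"dx": 0, "dy": 0, "dz": -0.15, "twist": 0},
    {"dx": 0, "dy": 0, "dz": -0.15, "twist": 0},
  ],
)

```text
clock: 24.95
eef_pos: [522.0, 168.9, 143.7]
eef_rot: [-2.141, -2.298, 0.003]
ft_force: [-5.1, -1.5, -1.3]
grip_width: 22.8
```

Request:
arm_command(
  motion=[
    {"dx": 0, "dy": 0, "dz": -0.02, "twist": 0},
    {"dx": 0, "dy": 0, "dz": -0.04, "twist": 0},
    {"dx": 0, "dy": 0, "dz": -0.06, "twist": 0},
    {"dx": 0, "dy": 0, "dz": -0.08, "twist": 0},
    {"dx": 0, "dy": 0, "dz": -0.1, "twist": 0},
    {"dx": 0, "dy": 0, "dz": -0.1, "twist": 0},
    {"dx": 0, "dy": 0, "dz": -0.1, "twist": 0},
    {"dx": 0, "dy": 0, "dz": -0.1, "twist": 0},
  ],
)

```text
clock: 25.95
eef_pos: [522.0, 169.0, 142.8]
eef_rot: [-2.141, -2.298, 0.002]
ft_force: [-4.6, -0.8, -1.8]
grip_width: 22.6
```

The axial force has eased from +3.4 to -1.8 N, so the plunger is dropping in. Half-millimetre steps now.

Request:
arm_command(
  motion=[
    {"dx": 0, "dy": 0, "dz": -0.01, "twist": 0},
    {"dx": 0, "dy": 0, "dz": -0.02, "twist": 0},
    {"dx": 0, "dy": 0, "dz": -0.03, "twist": 0},
    {"dx": 0, "dy": 0, "dz": -0.04, "twist": 0},
    {"dx": 0, "dy": 0, "dz": -0.05, "twist": 0},
    {"dx": 0, "dy": 0, "dz": -0.06, "twist": 0},
    {"dx": 0, "dy": 0, "dz": -0.06, "twist": 0},
    {"dx": 0, "dy": 0, "dz": -0.06, "twist": 0},
  ],
)

```text
clock: 26.95
eef_pos: [522.1, 169.1, 142.2]
eef_rot: [-2.141, -2.298, 0.002]
ft_force: [-5.4, -0.2, -2.7]
grip_width: 23.3
```

Request:
arm_command(
  motion=[
    {"dx": 0, "dy": 0, "dz": -0.01, "twist": 0},
    {"dx": 0, "dy": 0, "dz": -0.02, "twist": 0},
    {"dx": 0, "dy": 0, "dz": -0.03, "twist": 0},
    {"dx": 0, "dy": 0, "dz": -0.04, "twist": 0},
    {"dx": 0, "dy": 0, "dz": -0.05, "twist": 0},
    {"dx": 0, "dy": 0, "dz": -0.05, "twist": 0},
    {"dx": 0, "dy": 0, "dz": -0.05, "twist": 0},
    {"dx": 0, "dy": 0, "dz": -0.05, "twist": 0},
  ],
)

```text
clock: 27.95
eef_pos: [522.3, 169.2, 141.9]
eef_rot: [-2.141, -2.299, 0.001]
ft_force: [-4.6, -2.3, -3.5]
grip_width: 23.2
```

Request:
arm_command(
  motion=[
    {"dx": 0, "dy": 0, "dz": -0.01, "twist": 0},
    {"dx": 0, "dy": 0, "dz": -0.02, "twist": 0},
    {"dx": 0, "dy": 0, "dz": -0.03, "twist": 0},
    {"dx": 0, "dy": 0, "dz": -0.04, "twist": 0},
    {"dx": 0, "dy": 0, "dz": -0.05, "twist": 0},
    {"dx": 0, "dy": 0, "dz": -0.05, "twist": 0},
    {"dx": 0, "dy": 0, "dz": -0.05, "twist": 0},
    {"dx": 0, "dy": 0, "dz": -0.05, "twist": 0},
  ],
)

```text
clock: 28.95
eef_pos: [522.4, 169.3, 141.5]
eef_rot: [-2.141, -2.299, 0.001]
ft_force: [-5.1, -0.9, -2.5]
grip_width: 23.2
```

Request:
arm_command(
  motion=[
    {"dx": 0, "dy": 0, "dz": -0.01, "twist": 0},
    {"dx": 0, "dy": 0, "dz": -0.02, "twist": 0},
    {"dx": 0, "dy": 0, "dz": -0.03, "twist": 0},
    {"dx": 0, "dy": 0, "dz": -0.03, "twist": 0},
    {"dx": 0, "dy": 0, "dz": -0.03, "twist": 0},
    {"dx": 0, "dy": 0, "dz": -0.03, "twist": 0},
    {"dx": 0, "dy": 0, "dz": -0.03, "twist": 0},
    {"dx": 0, "dy": 0, "dz": -0.03, "twist": 0},
  ],
)

```text
clock: 29.95
eef_pos: [522.6, 169.3, 141.4]
eef_rot: [-2.141, -2.299, 0.0]
ft_force: [-5.1, 0.1, -1.6]
grip_width: 23.2
```

Request:
arm_command(
  motion=[
    {"dx": 0, "dy": 0, "dz": -0.01, "twist": 0},
    {"dx": 0, "dy": 0, "dz": -0.02, "twist": 0},
    {"dx": 0, "dy": 0, "dz": -0.03, "twist": 0},
    {"dx": 0, "dy": 0, "dz": -0.03, "twist": 0},
    {"dx": 0, "dy": 0, "dz": -0.03, "twist": 0},
    {"dx": 0, "dy": 0, "dz": -0.03, "twist": 0},
    {"dx": 0, "dy": 0, "dz": -0.03, "twist": 0},
    {"dx": 0, "dy": 0, "dz": -0.03, "twist": 0},
  ],
)

```text
clock: 30.95
eef_pos: [522.6, 169.3, 141.2]
eef_rot: [-2.141, -2.299, 0.0]
ft_force: [-5.4, -1.3, -0.4]
grip_width: 23.2
```

```bash
python3 - <<'E'
from h import *
np.set_printoptions(suppress=True,precision=3)
s=sensors.read_state();print(s["clock"],s["eef_pos"],s["eef_rot"],s["ft_force"],s["moment"],s["grip_width"])
p=eyes.capture("wrist");save(p,"w13.png",(220,120,200,180),4)
E
```

```text
30.95 [522.582 169.314 141.21 ] [-2.141 -2.299  0.   ] [-5.392 -1.317 -0.398] [-0.341  1.606 -0.011] 23.182296622885534
```

View pics/w13.png

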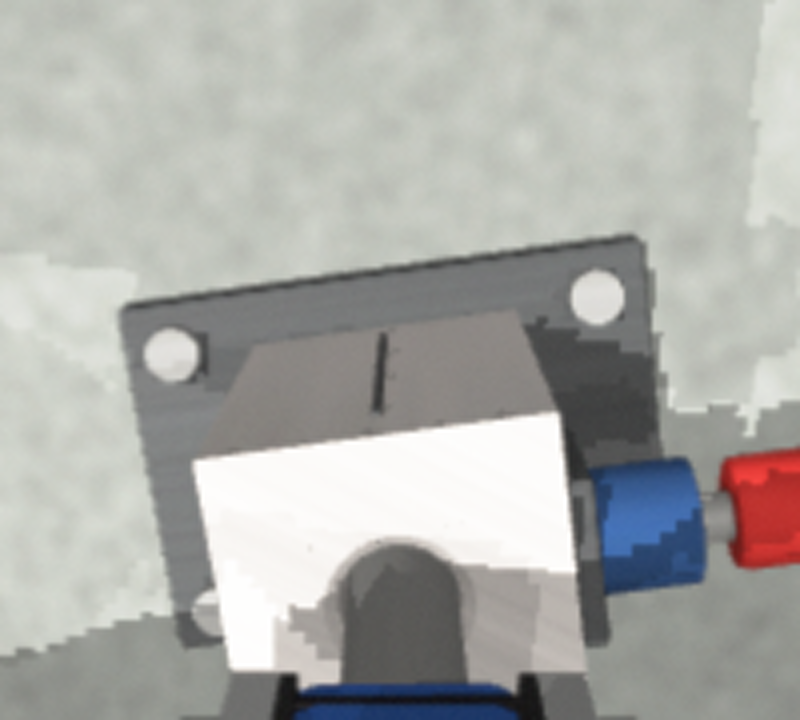

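The stem gap between the barrel and the knob has shrunk from about 42 to 20 px, so the plunger has snapped into the groove. The axial force is now rising on the pad. I'll press gently.

Request:
arm_command(
  motion=[
    {"dx": 0, "dy": 0, "dz": -0.01, "twist": 0},
    {"dx": 0, "dy": 0, "dz": -0.02, "twist": 0},
    {"dx": 0, "dy": 0, "dz": -0.03, "twist": 0},
    {"dx": 0, "dy": 0, "dz": -0.03, "twist": 0},
    {"dx": 0, "dy": 0, "dz": -0.03, "twist": 0},
    {"dx": 0, "dy": 0, "dz": -0.03, "twist": 0},
    {"dx": 0, "dy": 0, "dz": -0.03, "twist": 0},
    {"dx": 0, "dy": 0, "dz": -0.03, "twist": 0},
  ],
)

```text
clock: 32.0
eef_pos: [522.6, 169.3, 141.1]
eef_rot: [-2.141, -2.299, -0.0]
ft_force: [-6.1, -1.9, 0.8]
grip_width: 22.9
```

Request:
arm_command(
  motion=[
    {"dx": 0, "dy": 0, "dz": -0.01, "twist": 0},
    {"dx": 0, "dy": 0, "dz": -0.02, "twist": 0},
    {"dx": 0, "dy": 0, "dz": -0.03, "twist": 0},
    {"dx": 0, "dy": 0, "dz": -0.03, "twist": 0},
    {"dx": 0, "dy": 0, "dz": -0.03, "twist": 0},
    {"dx": 0, "dy": 0, "dz": -0.03, "twist": 0},
    {"dx": 0, "dy": 0, "dz": -0.03, "twist": 0},
    {"dx": 0, "dy": 0, "dz": -0.03, "twist": 0},
  ],
)

```text
clock: 33.0
eef_pos: [522.6, 169.3, 141.0]
eef_rot: [-2.141, -2.299, -0.0]
ft_force: [-6.1, 0.0, 2.8]
grip_width: 23.4
```

Request:
arm_command(
  motion=[
    {"dx": 0, "dy": 0, "dz": -0.01, "twist": 0},
    {"dx": 0, "dy": 0, "dz": -0.02, "twist": 0},
    {"dx": 0, "dy": 0, "dz": -0.03, "twist": 0},
    {"dx": 0, "dy": 0, "dz": -0.03, "twist": 0},
    {"dx": 0, "dy": 0, "dz": -0.03, "twist": 0},
    {"dx": 0, "dy": 0, "dz": -0.03, "twist": 0},
    {"dx": 0, "dy": 0, "dz": -0.03, "twist": 0},
    {"dx": 0, "dy": 0, "dz": -0.03, "twist": 0},
  ],
)

```text
clock: 34.0
eef_pos: [522.7, 169.3, 140.9]
eef_rot: [-2.141, -2.299, -0.0]
ft_force: [-5.7, -2.0, 3.8]
grip_width: 22.9
```

Request:
arm_command(
  motion=[
    {"dx": 0, "dy": 0, "dz": -0.01, "twist": 0},
    {"dx": 0, "dy": 0, "dz": -0.02, "twist": 0},
    {"dx": 0, "dy": 0, "dz": -0.03, "twist": 0},
    {"dx": 0, "dy": 0, "dz": -0.03, "twist": 0},
    {"dx": 0, "dy": 0, "dz": -0.03, "twist": 0},
    {"dx": 0, "dy": 0, "dz": -0.03, "twist": 0},
    {"dx": 0, "dy": 0, "dz": -0.03, "twist": 0},
    {"dx": 0, "dy": 0, "dz": -0.03, "twist": 0},
  ],
)

```text
clock: 35.0
eef_pos: [522.7, 169.3, 140.9]
eef_rot: [-2.141, -2.299, -0.001]
ft_force: [-6.6, -1.5, 6.8]
grip_width: 22.7
```

Fz is now +6.8 N. With the post's weight and the plunger's pull, the pad takes roughly 10–12 N. Time to release.

Request:
arm_command(
  motion=[
    {"dx": 0, "dy": 0, "dz": 0, "twist": 0},
    {"dx": 0, "dy": 0, "dz": 0, "twist": 0},
    {"dx": 0, "dy": 0, "dz": 0, "twist": 0},
    {"dx": 0, "dy": 0, "dz": 0, "twist": 0},
    {"dx": 0, "dy": 0, "dz": 0, "twist": 0},
    {"dx": 0, "dy": 0, "dz": 0, "twist": 0},
    {"dx": 0, "dy": 0, "dz": 0, "twist": 0},
    {"dx": 0, "dy": 0, "dz": 0, "twist": 0},
  ],
  grip=0,
)

```text
clock: 36.0
eef_pos: [522.7, 169.4, 139.9]
eef_rot: [-2.141, -2.299, -0.0]
ft_force: [0.9, 0.4, 0.2]
grip_width: 85.5
```

```bash
python3 - <<'E'
from h import *
np.set_printoptions(suppress=True,precision=3)
s=sensors.read_state();print(s["clock"],s["eef_pos"],s["eef_rot"],s["ft_force"],s["moment"],s["grip_width"])
p=eyes.capture("wrist");save(p,"w14.png")
E
```

```text
36.0 [522.661 169.382 139.884] [-2.141 -2.299 -0.   ] [0.906 0.38  0.174] [-0.01   0.052 -0.02 ] 85.48475131479324
```

View pics/w14.png

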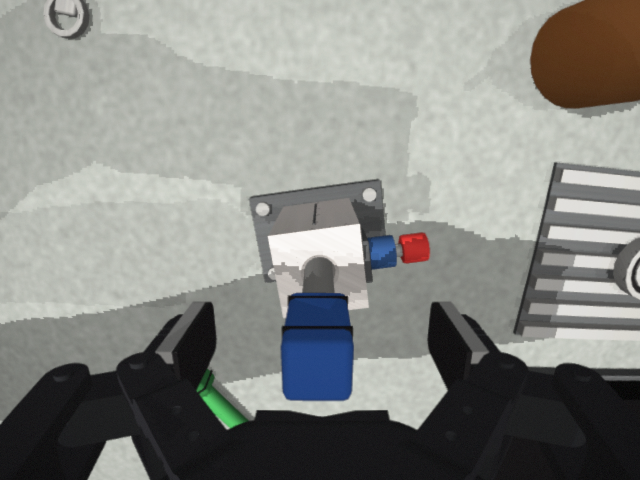

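Released: jaws clear of the handle on both sides, forces about zero. I'll retreat straight up and check.

Request:
arm_command(
  motion=[
    {"dx": 0, "dy": 0, "dz": 0.5, "twist": 0},
    {"dx": 0, "dy": 0, "dz": 1.5, "twist": 0},
    {"dx": 0, "dy": 0, "dz": 3, "twist": 0},
    {"dx": 0, "dy": 0, "dz": 5, "twist": 0},
    {"dx": 0, "dy": 0, "dz": 7.5, "twist": 0},
    {"dx": 0, "dy": 0, "dz": 10, "twist": 0},
    {"dx": 0, "dy": 0, "dz": 11.5, "twist": 0},
    {"dx": 0, "dy": 0, "dz": 12, "twist": 0},
  ],
)

```text
clock: 37.05
eef_pos: [523.0, 169.5, 261.1]
eef_rot: [2.141, 2.298, 0.003]
ft_force: [0.1, -0.3, 0.3]
grip_width: 85.3
```

```bash
python3 - <<'E'
from h import *
np.set_printoptions(suppress=True,precision=3)
s=sensors.read_state();print(s["clock"],s["eef_pos"],s["ft_force"],s["grip_width"])
p=eyes.capture("wrist");save(p,"w15.png",(240,140,200,180),4)
p=eyes.capture("scene");save(p,"s15.png",(330,130,130,140),5);save(p,"s15f.png")
for z in (35,92,140,183): print(z,proj(p,(522.2,167.2,z)))
E
```

```text
37.05 [523.006 169.501 261.106] [ 0.147 -0.264  0.261] 85.30518746641742
35 (np.float64(388.2487101582872), np.float64(243.9062422618312))
92 (np.float64(390.01819553583164), np.float64(225.18041320767327))
140 (np.float64(391.56306485209683), np.float64(208.7869959725796))
183 (np.float64(392.9915225133585), np.float64(193.59153451153736))
```

View pics/w15.png

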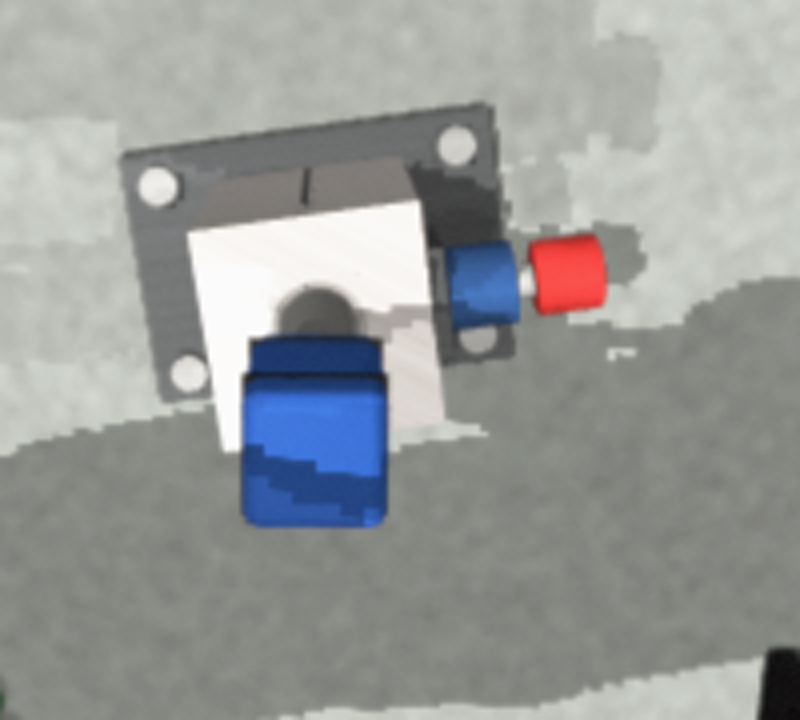

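View pics/s15.png

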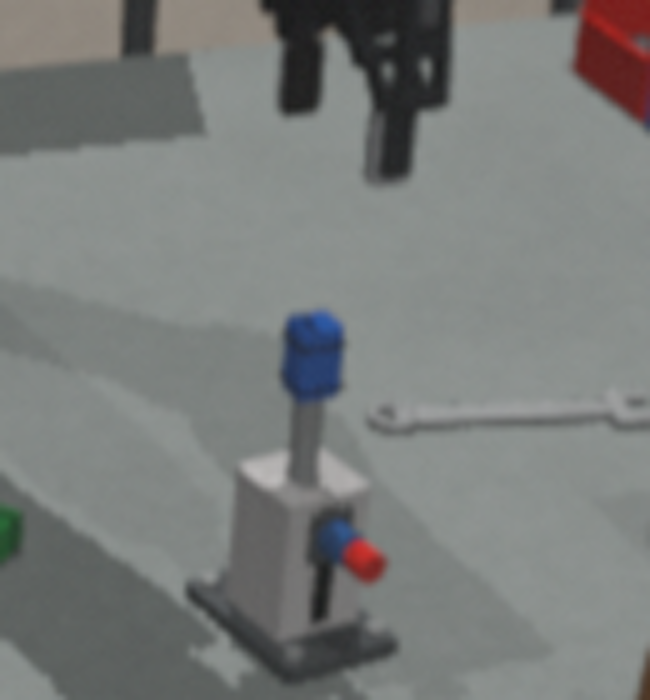

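View pics/s15f.png

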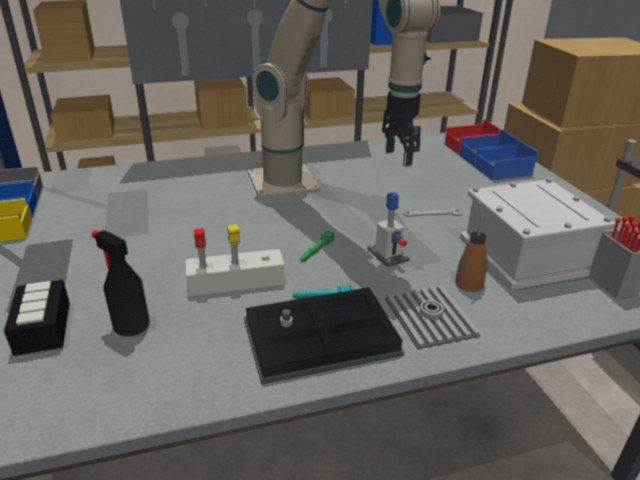

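```bash
python3 -c "
from h import *
print(bot.finish_job())"
```

```text
the job is handed in; nothing more can be done
None
```

The blue post is in the holder with the plunger snapped into its groove. I released it, backed the gripper clear and handed the job in at about 37 s. `finish_job` gave no verdict.

**What I did**
- I drew the post out of the rack. It leaned slightly in the jaws, so I straightened it with its foot inside the bore.
- I eased it past the plunger. Resistance built to about 9 N, then eased off to a slight downward pull as the plunger dropped in.
- I pressed it onto the stop until the wrist read +6.8 N. Adding the post's weight and the plunger's pull, I estimate 10–12 N on the pad.

**Last checks**
- **Depth:** the foot is about 58 mm below the mouth. This comes from the arm position and the assumed grip height; the knob's height gives the same figure.
- **Plunger:** scaled from the pictures, its travel is about 1.1 mm, which is right for snapped in.
- **Post and gripper:** the post looks upright in the scene view. The gripper touches nothing, and the wrist force is near zero.
- **Other things:** the red and yellow posts are still in the rack. In the last scene picture the sprayer, oiler, wrench, fitting and bearing look unmoved.

**Uncertain or disagreeing**
- I could not read the pad or plunger travel directly; both are inferred from forces and pictures.
- The scene and top cameras placed the post about 5 mm from where the wrist camera did. I used the wrist camera, and the grasp came out centred.
- The green and turquoise look-alike posts had fallen over by my first wrist picture, before the arm came near them.

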